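# Unpack a carton of cassette baskets into the warming bay

## Robot

A 6-joint arm with a two-finger parallel gripper is mounted at the origin on the work surface. World frame = base frame: x ahead of the robot, y to its left, z up, the work surface at z = 0. Lengths are in mm, angles in rad, forces in N, time in s.
With the tool pointing down it reaches from about 350 to 775 mm from the base axis. Payload 7.3 kg.
Tool frame: the origin (TCP) lies at the very end of the fingers, on their centre line; the grasp point (between the pads) lies 19 mm behind it; z points along the fingers, y is the line along which they close (so a half turn about z gives the same grasp; the last joint's range is limited). The gripper opens to 92 mm and grips with 3 to 60 N. Pads are 19 mm wide; open, the fingers measure 130 mm over their backs; the gripper's body (75 mm by 190 mm) begins 47 mm behind the grasp point.
Start: joints at [1.091, 0.342, 1.524, -0, 1.275, -0.146], TCP at [171.995, 496.047, 226.741] pointing down, gripper open.
Joint ranges: [-2.53, 2.53], [-0.77, 2.02], [0.04, 2.7], [-1, 4.14], [0.28, 2.66], [-3.11, 3.11]. Speed limits (rad/s): [2.57, 2.57, 3.14, 3.14, 3.14, 3.14].

## Interface

Orientations are given as [roll, pitch, yaw] about the fixed x, y, z axes, in that order (R = Rz(yaw) Ry(pitch) Rx(roll)).
In Python, from plant import get_obs, optics, ticket, finder gives the robot as it stands.
- The arm moves only by the tool send_rows, never from a script. Its arguments are lists of equal length, an entry for each row: "offset": the shift along the tool's x, y, z scaled (see below), a list of three; "delta_rot": the turn, a rotation vector about the tool's x, y, z scaled (see below), a list of three. In form: {"offset": [[dx, dy, dz], ...], "delta_rot": [[rx, ry, rz], ...]}. A call has 1 to 8 rows; each row is the pose to reach, as a shift and turn from the pose commanded when the call began, along the tool's axes at that moment, turning the shorter way round; what a row does not reach only later rows make up. The controller multiplies each number of a shift by 120 mm and each number of a turn by 360 degrees. A row lasts 1/8 s, in which the tool goes at most 62.5 mm and 10.7 degrees, less where a joint would pass 70% of its speed; a pose out of reach is approached as far as the arm can. A call with a number of a shift or a turn outside -1 to 1 is refused whole. A call with a gripper value outside its range is refused whole. "grip" is the opening, from 0 (shut) to 1 (fully open), set as the call begins (left out, the last holds). The fingers move at their own pace and stop on an object; the grip force is fixed at half the most. Time passes only in rows, so rows that repeat a pose let the fingers close. It gives the time, the measured TCP pose, the force, the opening and the grip force at its end, in the units of the state.
- get_obs(): the state, without advancing time (a new reading comes with each control period).
- optics.capture(name): name is "side" or "top" or "wrist"; returns the picture (420x560x3 uint8, red, green, blue); there is no depth.
- optics.get_calibration(name): a dict with "fx", "fy", "cx", "cy" (pixels), "world_from_camera" (4x4, takes a point from camera to world coordinates). Camera axes: x right, y down, z forward; pixel columns grow to the right and rows downward; lengths in mm; the calibration is good to about 2 mm. A picture is of the moment at which its call begins: read the wrist's pose just before it. get_calibration takes no time and is no camera call; for the wrist camera it gives the pose at the moment of the call.
- ticket.close_job(): hands the job in; it is judged then, once.
Trained networks look in the newest picture that a camera, given by its name, has taken for a name from the list of things; names that differ only in an ending like _2 or _b are one class to them, and where a whole thing is asked for, a point or a joint stands for the part that bears it (a point fixed in the world has none). Each returns a list of dicts, best first, with "confidence" (0 to 1); they miss things now and then, are a little off and sometimes report something else, mostly with a low value. They report only what shows in the picture. A call takes as long as a camera call.
- finder.boxes_of(target, camera): "box" ([left, top, right, bottom] in pixels, round what is visible of it).
- finder.silhouettes(target, camera): "region" (420x560 bool, what is visible of it) and "box" ([left, top, right, bottom] in pixels, round what is visible of it).
- finder.pinpoint(target, camera): "uv" ([column, row] in pixels: a listed point, or the origin of a listed thing).
The state is a dict: "time": time; "joint_positions": joint angles; "dq": joint speeds; "tau": joint torques, N m; "tool_pos": TCP position; "tcp_rot": TCP orientation; "contact_force": force on the tool from outside, world axes, zero at the start; "moment": the same for the moment, N m; "grip_width": finger opening in mm; "finger_force": force on a finger pad.
Only numpy, scipy, OpenCV 4.12 (cv2) and the standard library are available. Lean on these libraries where they do the work, as an engineer would, in place of code of your own. Each camera call takes 0.05 s, during which the arm holds its last target. There are 200 camera calls.

## Task

Fold both flaps of the shipping carton right back, well past upright, then take out every cassette basket inside and slide each one, upright, grip in the slot, through the open end of the warming bay until it is wholly under the overhanging rails. When the carton is empty, fold both flaps down flat again, and leave the storage box, jar and scraper where they are.

Things in the scene. Friction and masses are not known exactly. Their poses are not given: they have to be found in the camera images.
- carton: Brown carton, fixed; 240 (x) x 180 (y) x 112 mm high, 5 mm walls and floor. Origin: centre of the underside; z up. Two top flaps, hinged on its long sides along lines parallel to x at y = +88 and -88 mm, z = 112 mm, meet over the middle. Pads inside, 40 mm wide, tops at z = 35 mm, line both long walls; the baskets stand between them on the floor, in a row along x, nearly parallel to it.
- bay: White warming bay, fixed, on the other side, 310 x 130 mm; origin underneath, 70 mm inward of the mouth, axes as bay_mouth's. Its floor, 12 mm above the bench, carries an open apron, 65 mm long before the mouth, between flared guides 26 mm high (80 mm apart at the mouth, 114 in front), then the covered channel, then a block with a display, 45 mm thick, top 95 mm above the bench.
- bay_mouth (a point): Middle of the open end of the bay's covered channel, on its floor; x points into the channel, z up. Channel: 78 mm wide, 200 mm long to its closed end; all three baskets fit one behind the other with 20 mm to spare. Two fixed steel rails overhang it, undersides 51 and tops 56 mm above its floor, with a 34 mm slot between them along the middle, where the basket's grip travels.
- flap_left (a joint): Angle of the carton's left (+y) flap, rad: 0 shut and level, 1.57 upright, 2.2 folded back to its stop. Starts at 0 to 0.2. The flap is 240 x 86 mm, 5 mm thick, its underside level with the hinge line when shut; its crease is stiff and it stays at any angle (about 0.05 N m to move it).
- flap_left_lip (a point): Middle of the top edge of the pull lip of the left (+y) flap: a cardboard lip 50 mm long (along the hinge), 8 mm thick, standing 35 mm square off the flap's outer face (the top face when shut), 52 mm from the hinge line; its middle is +60 mm along the carton's x. z axis along the lip, away from the flap, up when shut.
- flap_right (a joint): Angle of the carton's right (-y) flap, rad: 0 shut and level, 1.57 upright, 2.2 folded back to its stop. Starts at 0 to 0.2. The flap is 240 x 86 mm, 5 mm thick, its underside level with the hinge line when shut; its crease is stiff and it stays at any angle (about 0.05 N m to move it).
- flap_right_lip (a point): Middle of the top edge of the pull lip of the right (-y) flap: a cardboard lip 50 mm long (along the hinge), 8 mm thick, standing 35 mm square off the flap's outer face (the top face when shut), 52 mm from the hinge line; its middle is -60 mm along the carton's x. z axis along the lip, away from the flap, up when shut.
- basket1: Steel cassette basket (two or three are present; None if absent), 60 (x) x 70 (y) x 45 mm high, holding white cassettes, about 0.2 kg, with an upright flat steel grip in its middle: 32 mm along x, 10 mm thick (y), its top 95 mm above the underside. Origin: centre of its underside.
- basket2: Steel cassette basket (two or three are present; None if absent), 60 (x) x 70 (y) x 45 mm high, holding white cassettes, about 0.2 kg, with an upright flat steel grip in its middle: 32 mm along x, 10 mm thick (y), its top 95 mm above the underside. Origin: centre of its underside.
- basket3: Steel cassette basket (two or three are present; None if absent), 60 (x) x 70 (y) x 45 mm high, holding white cassettes, about 0.2 kg, with an upright flat steel grip in its middle: 32 mm along x, 10 mm thick (y), its top 95 mm above the underside. Origin: centre of its underside.
- storage_box: Bystander: clear plastic box with a blue lid, 130 x 90 x 66 mm; origin centre of underside.
- jar: Bystander: small lidded jar, 52 mm across, 75 mm high; origin centre of underside.
- scraper: Bystander: flat black plastic scraper, 115 x 60 x 14 mm, lying on the bench; origin about its middle.

How it is judged (in metres and radians):
On the way, in this order (a step that is already met when the one before it is completed fails the run):
1. both flaps are folded back past upright (over 1.75 rad) at once (value of joint each of flap_left, flap_right above 1.75 rad), for 0.2 s.
2. every basket stands in the bay, wholly under the rails (x of basket1 in the frame of bay_mouth between 0.026 and 0.176 m and y of basket1 in the frame of bay_mouth between -0.012 and 0.012 m and z of each of basket1, basket2, basket3 in the frame of bay_mouth below 0.008 m and angle between each of basket1, basket2, basket3's own z axis and vertical below 0.12 rad and x of basket2 in the frame of bay_mouth between 0.026 and 0.176 m and y of basket2 in the frame of bay_mouth between -0.012 and 0.012 m and x of basket3 in the frame of bay_mouth between 0.026 and 0.176 m and y of basket3 in the frame of bay_mouth between -0.012 and 0.012 m), for 0.2 s.
3. both flaps are folded down flat again (under 0.15 rad) (value of joint each of flap_left, flap_right below 0.15 rad), for 0.2 s.
At the end, for the whole second after the job is handed in: Every basket present stands upright on the channel floor wholly under the rails (its centre at least 26 mm past the mouth), at rest; both flaps are within 0.15 rad of shut; storage box, jar and scraper are within 40 mm of where they were (all of step 2 and all of step 3 and linear speed of each of basket1, basket2, basket3 below 0.02 m/s and distance of each of storage_box, jar, scraper from where it was at the start of the episode below 0.04 m); the robot touches nothing.
It fails at once if the storage box is shifted by more than 40 mm (distance of storage_box from where it was at the start of the episode above 0.04 m).
It fails at once if the jar is shifted by more than 40 mm (distance of jar from where it was at the start of the episode above 0.04 m).
It fails at once if the scraper is shifted by more than 40 mm (distance of scraper from where it was at the start of the episode above 0.04 m).
Of basket1, basket2, basket3 only 2 to 3 are there at a start; the rules pass over those that are not, and their reading is None.
At some moment in a run one of basket1, basket2, basket3 may be knocked a few centimetres aside while the robot is not near it.
It also fails if it takes over 210 s, if anything falls off the work surface, if the arm or the gripper's body presses on something with over 40 N, if the wrist force passes 120 N, or if a joint passes its speed limit or range.

## Working session

There is one attempt and no reset: what is moved stays moved. The work goes in short steps, Python scripts to look and compute and a tool call to move; the robot and the scene stay as the last step left them, time stands still between calls to the robot, and variables do not carry over. Pictures are saved under pics/ and viewed, at most 14 in all, crops included, and the job is handed in when it is done.

Besides the shell and the picture viewer there is one more tool, called as name(argument=value, ...) on one line, values as JSON. send_rows: Moves the arm, as the interface text tells. Its arguments: {"type":"object","properties":{"offset":{"type":"array"},"delta_rot":{"type":"array"},"grip":{"type":"number"}},"required":["offset","delta_rot"]}

```bash
mkdir -p pics; ls; cat > h.py <<'E'
import numpy as np, cv2
from plant import get_obs, optics, ticket, finder
from scipy.spatial.transform import Rotation as R
def cap(n,f=None):
    c=optics.get_calibration(n); im=optics.capture(n)
    if f: cv2.imwrite('pics/'+f+'.png',im[:,:,::-1])
    return im,c
def ray(c,uv):
    T=np.array(c["world_from_camera"]); d=np.array([(uv[0]-c["cx"])/c["fx"],(uv[1]-c["cy"])/c["fy"],1.])
    return T[:3,3],T[:3,:3]@d
def onz(c,uv,z):
    o,d=ray(c,uv); return o+d*(z-o[2])/d[2]
def tri(l):
    A=0;b=0
    for c,uv in l:
        o,d=ray(c,uv); d=d/np.linalg.norm(d); P=np.eye(3)-np.outer(d,d); A=A+P; b=b+P@o
    return np.linalg.solve(A,b)
def proj(c,p):
    T=np.linalg.inv(np.array(c["world_from_camera"])); q=T[:3,:3]@np.array(p)+T[:3,3]
    return np.array([c["fx"]*q[0]/q[2]+c["cx"],c["fy"]*q[1]/q[2]+c["cy"]])
E
python3 - <<'E'
from h import *
np.set_printoptions(precision=3,suppress=True)
print(get_obs())
C={}
ims=[]
for n in ["side","top","wrist"]:
    im,C[n]=cap(n,n+'0'); print(n,C[n])
    for t in ["carton","bay","bay_mouth","flap_left_lip","flap_right_lip","basket1","storage_box","jar","scraper"]:
        r=finder.pinpoint(t,n)[:3]
        print(t,[(np.round(x["uv"],1),round(x["confidence"],2)) for x in r])
E
```

```text
pics
{'time': 0.0, 'joint_positions': array([ 1.091,  0.343,  1.525,  0.   ,  1.275, -0.146]), 'dq': array([ 0.001, -0.002, -0.   ,  0.001,  0.001, -0.001]), 'tau': array([  0.002, -43.126, -24.422,   0.072,   0.056,  -0.   ]), 'tool_pos': array([171.804, 495.69 , 226.069]), 'tcp_rot': array([-3.14 , -0.   ,  2.808]), 'contact_force': array([ 0.652, -0.353, -0.522]), 'moment': array([-0.018, -0.026, -0.039]), 'finger_force': 0.0, 'grip_width': 91.91615591119255}
side {'fx': 407.66584015094315, 'fy': 407.66584015094315, 'cx': 281.59643725725056, 'cy': 210.00914686719972, 'world_from_camera': array([[   0.967,   -0.166,    0.192,  338.275],
       [  -0.254,   -0.629,    0.734, -929.317],
       [  -0.001,   -0.759,   -0.651,  874.928],
       [   0.   ,    0.   ,    0.   ,    1.   ]])}
carton [(array([243.8, 184.6]), 0.92)]
bay [(array([290. , 278.3]), 0.95)]
bay_mouth [(array([263.2, 282. ]), 0.74), (array([220.9, 232. ]), 0.43)]
flap_left_lip [(array([259.8, 136.5]), 0.82), (array([324.4, 213.2]), 0.67)]
flap_right_lip [(array([230. , 154.5]), 0.74)]
basket1 []
storage_box [(array([
[... 562 characters left out ...]
([338.6, 267.4]), 0.98)]
flap_left_lip []
flap_right_lip []
basket1 []
storage_box [(array([431.4, 255.7]), 0.7)]
jar [(array([238.7, 162.4]), 0.68), (array([143.6, 269. ]), 0.29)]
scraper [(array([237.2, 302.8]), 0.9), (array([240.9, 164.1]), 0.68), (array([335.6, 238.1]), 0.39)]
wrist {'fx': 298.4461515010366, 'fy': 298.4461515010366, 'cx': 279.1525329984299, 'cy': 210.0003139895193, 'world_from_camera': array([[  0.328,   0.911,   0.251, 104.083],
       [  0.945,  -0.316,  -0.086, 519.737],
       [  0.002,   0.265,  -0.964, 384.932],
       [  0.   ,   0.   ,   0.   ,   1.   ]])}
carton []
bay []
bay_mouth []
flap_left_lip []
flap_right_lip []
basket1 []
storage_box []
jar []
scraper []
```

View pics/top0.png

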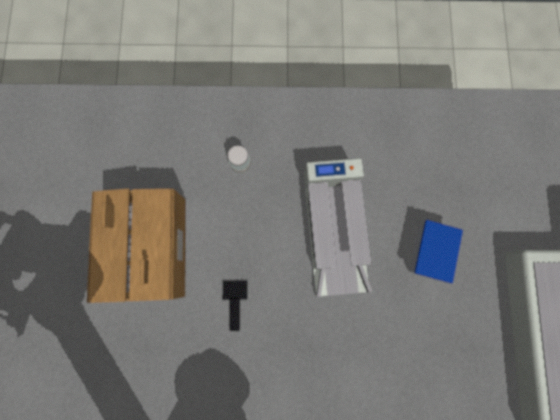

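View pics/side0.png

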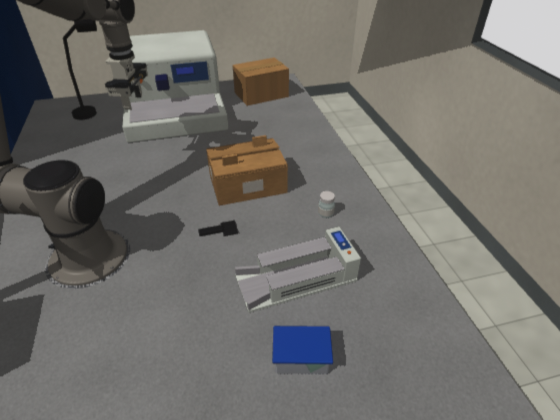

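```bash
python3 - <<'E'
from h import *
np.set_printoptions(precision=1,suppress=True)
t=optics.get_calibration("top");s=optics.get_calibration("side")
print("mouth",tri([(t,(338.6,267.4)),(s,(263.2,282))]),onz(t,(338.6,267.4),12),onz(s,(263.2,282),12))
print("bay",tri([(t,(334.1,236.6)),(s,(290,278.3))]),onz(t,(334.1,236.6),0))
print("carton",tri([(t,(145.4,248.5)),(s,(243.8,184.6))]),onz(t,(145.4,248.5),0),onz(s,(243.8,184.6),0))
print("lipL",tri([(t,(109,206)),(s,(259.8,136.5))]))
print("lipR",tri([(t,(145.5,263)),(s,(230,154.5))]))
for uv in [(93,191),(174,190),(176,299),(88,301),(131,190),(127,301)]: print(uv,onz(t,uv,115))
for n,uv in [("jar",(238,156)),("box",(439,251)),("scr",(235,290))]: print(n,onz(t,uv,50))
E
```

```text
mouth [ 468.7 -237.4   19.2] [ 469.3 -238.6   12. ] [ 469.4 -231.5   12. ]
bay [ 545.  -230.5    3.3] [ 545.6 -231.1    0. ]
carton [509.3 239.   -9.7] [514.2 235.1   0. ] [501.8 226.5   0. ]
lipL [580.9 258.8 166.6]
lipR [465.4 177.9 163.3]
(93, 191) [632.  319.4 115. ]
(174, 190) [635.4 141.  115. ]
(176, 299) [399.2 124.4 115. ]
(88, 301) [394.7 308.6 115. ]
(131, 190) [634.8 236.  115. ]
(127, 301) [394.9 227.1 115. ]
jar [736.8   7.8  50. ]
box [ 507.2 -470.6   50. ]
scr [416.1   7.2  50. ]
```

```bash
cat >> h.py <<'E'
def Rt(yaw=np.pi,tilt=0):  # tool down with yaw, then turned by tilt about the world x axis
    return R.from_rotvec([tilt,0,0])*R.from_euler('xyz',[np.pi,0,yaw])
def rows(targets,base=None):
    o=get_obs(); p0,R0=(o["tool_pos"],R.from_euler('xyz',o["tcp_rot"])) if base is None else base
    off=[];rot=[]
    for p,Q in targets:
        off.append([round(float(v),3) for v in R0.inv().apply(np.array(p)-p0)/120])
        rot.append([round(float(v),3) for v in (R0.inv()*Q).as_rotvec()/(2*np.pi)])
    for a,b in zip(off,rot): print(a,b)
E
python3 - <<'E'
from h import *
rows([((506,225,290),Rt(np.pi+.04))])
E
```

```text
[-3.37, -1.222, -0.527] [0.0, 0.0, -0.059]
```

```bash
cat >> h.py <<'E'
def plan(way,base=None,step=50,extra=0):
    """way: [(pos,Rot)], prints calls; each call <=120 mm per axis, rows of <=step mm"""
    o=get_obs(); p,Q=(o["tool_pos"],R.from_euler('xyz',o["tcp_rot"])) if base is None else base
    p=np.array(p,float)
    for k,(q,S) in enumerate(way):
        q=np.array(q,float)
        while True:
            d=Q.inv().apply(q-p)/120; w=(Q.inv()*S).as_rotvec()
            f=min(1,0.999/max(1e-9,abs(d).max()))
            n=int(np.ceil(max(np.linalg.norm(d*f)*120/step,np.linalg.norm(w*f)/0.16,1)))
            if n>8: f*=8/n; n=8
            m=min(8,n+(extra if f==1 else 0))
            d3=np.round(d*f,3); w3=np.round(w*f/(2*np.pi),3)
            fr=[min(1,(i+1)/n) for i in range(m)]
            print(k,'{"offset":',[np.round(d3*g,3).tolist() for g in fr],',"delta_rot":',[np.round(w3*g,3).tolist() for g in fr],'}')
            p=p+Q.apply(d3*120); Q=Q*R.from_rotvec(w3*2*np.pi)
            if f==1: break
E
python3 - <<'E'
from h import *
plan([((506,225,290),Rt(np.pi+.04))],extra=2)
E
```

```text
0 {"offset": [[-0.333, -0.121, -0.052], [-0.666, -0.241, -0.104], [-0.999, -0.362, -0.156]] ,"delta_rot": [[0.0, 0.0, -0.006], [0.0, 0.0, -0.012], [0.0, 0.0, -0.018]] }
0 {"offset": [[-0.333, -0.165, -0.055], [-0.666, -0.331, -0.109], [-0.999, -0.496, -0.164]] ,"delta_rot": [[0.0, 0.0, -0.006], [0.0, 0.0, -0.012], [0.0, 0.0, -0.018]] }
0 {"offset": [[-0.333, -0.216, -0.058], [-0.666, -0.431, -0.117], [-0.999, -0.647, -0.175]] ,"delta_rot": [[0.0, 0.0, -0.007], [0.0, 0.0, -0.013], [0.0, 0.0, -0.02]] }
0 {"offset": [[-0.166, -0.139, -0.032], [-0.166, -0.139, -0.032], [-0.166, -0.139, -0.032]] ,"delta_rot": [[0.0, 0.0, -0.003], [0.0, 0.0, -0.003], [0.0, 0.0, -0.003]] }
```

send_rows(offset=[[-0.333, -0.121, -0.052], [-0.666, -0.241, -0.104], [-0.999, -0.362, -0.156]], delta_rot=[[0, 0, -0.006], [0, 0, -0.012], [0, 0, -0.018]])

```text
time: 1.88
tool_pos: [271.9, 414.9, 245.7]
tcp_rot: [3.141, 0.0, 2.923]
contact_force: [0.2, 0.9, 0.4]
grip_width: 91.6
finger_force: 0.0
```

send_rows(offset=[[-0.333, -0.165, -0.055], [-0.666, -0.331, -0.109], [-0.999, -0.496, -0.164]], delta_rot=[[0, 0, -0.006], [0, 0, -0.012], [0, 0, -0.018]])

```text
time: 2.25
tool_pos: [376.0, 330.4, 265.4]
tcp_rot: [3.141, 0.0, 3.035]
contact_force: [0.3, 0.3, 0.4]
grip_width: 91.9
finger_force: 0.0
```

send_rows(offset=[[-0.333, -0.216, -0.058], [-0.666, -0.431, -0.117], [-0.999, -0.647, -0.175]], delta_rot=[[0, 0, -0.007], [0, 0, -0.013], [0, 0, -0.02]])

```text
time: 2.62
tool_pos: [486.9, 240.2, 286.5]
tcp_rot: [3.141, 0.0, -3.122]
contact_force: [0.9, 0.1, 0.1]
grip_width: 92.2
finger_force: 0.0
```

send_rows(offset=[[-0.166, -0.139, -0.032], [-0.166, -0.139, -0.032], [-0.166, -0.139, -0.032]], delta_rot=[[0, 0, -0.003], [0, 0, -0.003], [0, 0, -0.003]])

```text
time: 3.0
tool_pos: [505.3, 225.5, 289.7]
tcp_rot: [3.141, -0.001, -3.105]
contact_force: [-0.5, -0.1, 0.1]
grip_width: 92.2
finger_force: 0.0
```

```bash
python3 - <<'E'
from h import *
np.set_printoptions(precision=3,suppress=True)
o=get_obs();print(o["time"],o["tool_pos"],o["tcp_rot"])
im,c=cap("wrist","w1"); np.save("w1c.npy",c["world_from_camera"])
for t in ["flap_left_lip","flap_right_lip","carton","flap_left","flap_right"]:
    r=finder.pinpoint(t,"wrist")[:3] if "lip" in t or t=="carton" else finder.boxes_of(t,"wrist")[:3]
    print(t,[(np.round(x.get("uv",x.get("box")),1),round(x["confidence"],2)) for x in r])
E
```

```text
3.0 [505.307 225.501 289.735] [ 3.141 -0.001 -3.105]
flap_left_lip [(array([320.7, 266.7]), 0.95), (array([128.3,  86.4]), 0.29)]
flap_right_lip [(array([239.6, 150.2]), 0.88)]
carton [(array([279.4, 185.8]), 0.85)]
flap_left [(array([284.3,  85.8, 369.9, 272.3]), 0.72)]
flap_right [(array([194.7,  85.5, 278.5, 271.4]), 0.92)]
```

View pics/w1.png

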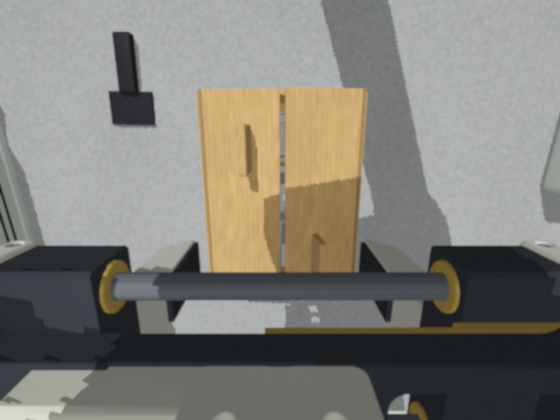

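```bash
python3 - <<'E'
from h import *
np.set_printoptions(precision=1,suppress=True)
t=optics.get_calibration("top");s=optics.get_calibration("side");w=optics.get_calibration("wrist")
print("R",tri([(t,(145.5,263)),(s,(230,154.5)),(w,(240.5,150))]), tri([(t,(145.5,263)),(w,(240.5,150))]),onz(w,(240.5,150),152))
print("L",tri([(t,(109,206)),(s,(259.8,136.5)),(w,(320.7,266.7))]),tri([(s,(259.8,136.5)),(w,(320.7,266.7))]),onz(w,(320.7,266.7),152))
for uv in [(198,90),(367,89),(281,88),(208,272),(357,272)]: print(uv,onz(w,uv,117),onz(w,uv,112))
E
```

```text
R [462.6 184.4 156.5] [465.4 185.5 136.2] [456.1 186.8 152. ]
L [581.2 270.2 155.3] [575.6 273.5 157.1] [577.6 274.3 152. ]
(198, 90) [399.3 138.3 117. ] [398.8 137.  112. ]
(367, 89) [391.6 313.3 117. ] [391.  314.6 112. ]
(281, 88) [394.1 224.2 117. ] [393.5 224.2 112. ]
(208, 272) [606.7 143.4 117. ] [609.3 142.2 112. ]
(357, 272) [600.  325.3 117. ] [602.5 326.8 112. ]
```

```bash
cat >> h.py <<'E'
C0=np.array([515.,231.,0]); YC=0.042; RC=R.from_euler('z',YC)
def L(x,y,z): return C0+RC.apply([x,y,z])
def T(yaw,tilt=0): # tool down, yaw relative to carton, tilt about carton x
    return RC*R.from_rotvec([tilt,0,0])*R.from_euler('xyz',[np.pi,0,yaw])
def lipgrip(side,th,phi,x=60,a=52,h=34):
    """TCP pose holding the lip at height h above the hinge plane, flap angle th; tool tilt phi outward"""
    P=L(side*x, side*(88-a*np.cos(th)+h*np.sin(th)), 112+a*np.sin(th)+h*np.cos(th))
    Q=T(np.pi/2,-side*phi)
    return P+Q.apply([0,0,19]),Q
E
python3 - <<'E'
from h import *
A=lipgrip(1,.1,0); print(A[0])
plan([(A[0]+[0,0,60],A[1]),A],extra=2)
E
```

```text
[573.28210436 273.13840896 132.02147929]
0 {"offset": [[-0.058, 0.037, 0.082], [-0.116, 0.075, 0.164], [-0.174, 0.112, 0.245], [-0.232, 0.15, 0.327], [-0.289, 0.187, 0.409], [-0.347, 0.224, 0.491], [-0.405, 0.262, 0.572], [-0.463, 0.299, 0.654]] ,"delta_rot": [[0.0, 0.0, 0.025], [0.0, 0.0, 0.05], [0.0, 0.0, 0.075], [0.0, 0.0, 0.1], [0.0, 0.0, 0.124], [0.0, 0.0, 0.149], [0.0, 0.0, 0.174], [0.0, 0.0, 0.199]] }
0 {"offset": [[0.018, 0.067, 0.082], [0.035, 0.134, 0.163], [0.035, 0.134, 0.163], [0.035, 0.134, 0.163]] ,"delta_rot": [[0.0, -0.0, 0.025], [0.0, -0.0, 0.05], [0.0, -0.0, 0.05], [0.0, -0.0, 0.05]] }
1 {"offset": [[-0.0, -0.0, 0.25], [-0.0, -0.0, 0.5], [-0.0, -0.0, 0.5], [-0.0, -0.0, 0.5]] ,"delta_rot": [[0.0, -0.0, 0.0], [0.0, -0.0, 0.0], [0.0, -0.0, 0.0], [0.0, -0.0, 0.0]] }
```

send_rows(offset=[[-0.058, 0.037, 0.082], [-0.116, 0.075, 0.164], [-0.174, 0.112, 0.245], [-0.232, 0.15, 0.327], [-0.289, 0.187, 0.409], [-0.347, 0.224, 0.491], [-0.405, 0.262, 0.572], [-0.463, 0.299, 0.654]], delta_rot=[[0, 0, 0.025], [0, 0, 0.05], [0, 0, 0.075], [0, 0, 0.1], [0, 0, 0.124], [0, 0, 0.149], [0, 0, 0.174], [0, 0, 0.199]])

```text
time: 4.3
tool_pos: [560.2, 263.4, 211.2]
tcp_rot: [3.142, -0.0, 1.923]
contact_force: [1.1, 0.6, -0.2]
grip_width: 92.1
finger_force: 0.0
```

send_rows(offset=[[0.018, 0.067, 0.082], [0.035, 0.134, 0.163], [0.035, 0.134, 0.163], [0.035, 0.134, 0.163]], delta_rot=[[0, 0, 0.025], [0, 0, 0.05], [0, 0, 0.05], [0, 0, 0.05]])

```text
time: 4.8
tool_pos: [573.6, 272.6, 192.3]
tcp_rot: [3.141, -0.0, 1.617]
contact_force: [-0.0, -0.2, -0.9]
grip_width: 91.6
finger_force: 0.0
```

send_rows(offset=[[0, 0, 0.25], [0, 0, 0.5], [0, 0, 0.5], [0, 0, 0.5]], delta_rot=[[0, 0, 0], [0, 0, 0], [0, 0, 0], [0, 0, 0]])

```text
time: 5.3
tool_pos: [574.5, 272.7, 133.6]
tcp_rot: [3.139, -0.001, 1.615]
contact_force: [0.7, -0.5, -0.3]
grip_width: 91.7
finger_force: 0.0
```

send_rows(offset=[[0, 0, 0], [0, 0, 0], [0, 0, 0], [0, 0, 0]], delta_rot=[[0, 0, 0], [0, 0, 0], [0, 0, 0], [0, 0, 0]], grip=0.3)

```text
time: 5.8
tool_pos: [573.9, 272.5, 132.1]
tcp_rot: [3.141, -0.0, 1.614]
contact_force: [-0.9, -0.2, 0.4]
grip_width: 56.2
finger_force: 0.0
```

```bash
python3 - <<'E'
from h import *
o=get_obs();print(o)
base=(o["tool_pos"],R.from_euler('xyz',o["tcp_rot"]))
rows([lipgrip(1,t,.2*t) for t in [.25,.4,.55,.7,.85,1.0,1.15]],base)
E
```

```text
{'time': 5.8, 'joint_positions': array([3.22751785e-01, 6.22771601e-01, 1.32774544e+00, 9.73101920e-05,
       1.19079698e+00, 2.79480956e-01]), 'dq': array([-2.91973525e-05,  1.87622169e-03,  1.56547196e-03, -1.08546197e-04,
       -6.46558617e-04, -7.91206234e-04]), 'tau': array([ 4.29954438e-03, -5.60568380e+01, -2.35279745e+01,  8.24308977e-02,
        1.31812491e-02, -9.89924374e-04]), 'tool_pos': array([573.86845067, 272.51802028, 132.09685129]), 'tcp_rot': array([ 3.14134977e+00, -1.63733739e-04,  1.61403109e+00]), 'contact_force': array([-0.94390886, -0.20906554,  0.40362327]), 'moment': array([-0.08442413,  0.04238365,  0.01623273]), 'finger_force': 0.0, 'grip_width': 56.24959729030394}
[0.051, -0.005, -0.056] [0.0, -0.008, 0.0]
[0.107, -0.005, -0.104] [0.0, -0.013, 0.0]
[0.17, -0.004, -0.143] [0.0, -0.018, 0.0]
[0.237, -0.004, -0.172] [0.0, -0.022, 0.0]
[0.308, -0.004, -0.189] [0.0, -0.027, 0.0]
[0.381, -0.004, -0.195] [0.0, -0.032, 0.0]
[0.454, -0.004, -0.19] [0.0, -0.037, 0.0]
```

send_rows(offset=[[0, 0, 0], [0, 0, 0], [0, 0, 0]], delta_rot=[[0, 0, 0], [0, 0, 0], [0, 0, 0]], grip=0.3)

```text
time: 6.18
tool_pos: [572.9, 272.4, 131.7]
tcp_rot: [-3.14, 0.0, 1.614]
contact_force: [-5.4, -1.7, 2.1]
grip_width: 49.8
finger_force: 30.0
```

send_rows(offset=[[0.051, 0, -0.056], [0.107, 0, -0.104], [0.17, 0, -0.143], [0.237, 0, -0.172], [0.308, 0, -0.189], [0.381, 0, -0.195], [0.454, 0, -0.19], [0.454, 0, -0.19]], delta_rot=[[0, -0.008, 0], [0, -0.013, 0], [0, -0.018, 0], [0, -0.022, 0], [0, -0.027, 0], [0, -0.032, 0], [0, -0.037, 0], [0, -0.037, 0]])

```text
time: 7.18
tool_pos: [570.7, 327.2, 154.3]
tcp_rot: [-3.14, 0.234, 1.615]
contact_force: [-4.7, -3.0, 1.4]
grip_width: 49.8
finger_force: 30.0
```

```bash
python3 - <<'E'
from h import *
o=get_obs()
rows([lipgrip(1,t,.2*t) for t in [1.15,1.3,1.45,1.6,1.75,1.9,2.0,2.1]])
im,c=cap("side","s1"); cv2.imwrite("pics/s1.png",cv2.resize(im[60:260,130:400,::-1],None,fx=2.5,fy=2.5))
E
```

```text
[-0.003, 0.003, -0.004] [-0.0, 0.001, 0.0]
[0.069, 0.003, -0.004] [-0.0, -0.004, 0.0]
[0.141, 0.003, 0.007] [-0.0, -0.009, 0.0]
[0.211, 0.003, 0.03] [-0.0, -0.014, 0.0]
[0.276, 0.003, 0.063] [-0.0, -0.019, 0.0]
[0.335, 0.004, 0.106] [-0.0, -0.023, 0.0]
[0.371, 0.004, 0.14] [-0.0, -0.026, 0.0]
[0.403, 0.004, 0.177] [-0.0, -0.03, 0.0]
```

View pics/s1.png

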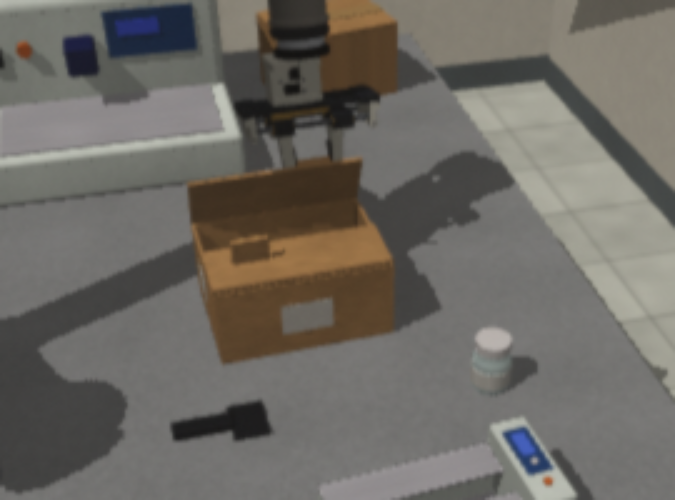

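send_rows(offset=[[0.069, 0, -0.004], [0.141, 0, 0.007], [0.211, 0, 0.03], [0.276, 0, 0.063], [0.335, 0, 0.106], [0.371, 0, 0.14], [0.403, 0, 0.177], [0.403, 0, 0.177]], delta_rot=[[0, -0.004, 0], [0, -0.009, 0], [0, -0.014, 0], [0, -0.019, 0], [0, -0.023, 0], [0, -0.026, 0], [0, -0.03, 0], [0, -0.03, 0]])

```text
time: 8.22
tool_pos: [569.0, 369.4, 122.3]
tcp_rot: [-3.14, 0.421, 1.615]
contact_force: [-6.0, -0.6, 2.0]
grip_width: 49.1
finger_force: 30.0
```

send_rows(offset=[[0, 0, 0], [0, 0, 0], [0, 0, 0]], delta_rot=[[0, 0, 0], [0, 0, 0], [0, 0, 0]], grip=1)

```text
time: 8.6
tool_pos: [570.2, 368.9, 123.2]
tcp_rot: [3.14, 0.42, 1.613]
contact_force: [-0.5, 0.2, 0.6]
grip_width: 74.7
finger_force: 0.0
```

send_rows(offset=[[0, 0, -0.3], [0, 0, -0.6], [0, 0, -0.95], [0, 0, -0.95]], delta_rot=[[0, 0, 0], [0, 0, 0], [0, 0, 0], [0, 0, 0]])

```text
time: 9.1
tool_pos: [568.5, 417.4, 230.7]
tcp_rot: [3.134, 0.416, 1.612]
contact_force: [0.8, -0.0, 0.8]
grip_width: 91.8
finger_force: 0.0
```

```bash
python3 - <<'E'
from h import *
A=lipgrip(-1,.1,0); print(A[0])
plan([(A[0]+[0,0,100],A[1]),A],extra=2)
im,c=cap("top"); cv2.imwrite("pics/t1.png",cv2.resize(im[130:330,50:300,::-1],None,fx=2,fy=2))
r=finder.pinpoint("flap_right_lip","side");print(r[:2])
E
```

```text
[456.71789564 188.86159104 132.02147929]
0 {"offset": [[-0.333, -0.198, 0.143], [-0.666, -0.395, 0.287], [-0.999, -0.593, 0.43]] ,"delta_rot": [[0.0, 0.013, 0.0], [0.001, 0.026, 0.0], [0.001, 0.039, 0.0]] }
0 {"offset": [[-0.255, -0.14, 0.042], [-0.509, -0.281, 0.085], [-0.764, -0.421, 0.127], [-0.764, -0.421, 0.127], [-0.764, -0.421, 0.127]] ,"delta_rot": [[0.0, 0.009, 0.0], [0.0, 0.018, 0.0], [0.0, 0.027, 0.0], [0.0, 0.027, 0.0], [0.0, 0.027, 0.0]] }
1 {"offset": [[0.001, -0.0, 0.278], [0.001, -0.001, 0.556], [0.002, -0.001, 0.834], [0.002, -0.001, 0.834], [0.002, -0.001, 0.834]] ,"delta_rot": [[0.0, 0.0, 0.0], [0.0, 0.0, 0.0], [0.0, 0.0, 0.0], [0.0, 0.0, 0.0], [0.0, 0.0, 0.0]] }
[{'uv': [231.7, 156.5], 'confidence': 0.71}]
```

View pics/t1.png

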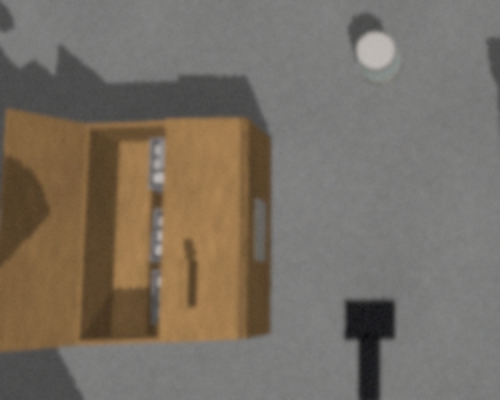

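send_rows(offset=[[-0.333, -0.198, 0.143], [-0.666, -0.395, 0.287], [-0.999, -0.593, 0.43], [-0.999, -0.593, 0.43]], delta_rot=[[0, 0.013, 0], [0.001, 0.026, 0], [0.001, 0.039, 0], [0.001, 0.039, 0]])

```text
time: 9.7
tool_pos: [499.0, 277.1, 227.6]
tcp_rot: [-3.13, 0.178, 1.609]
contact_force: [0.5, 1.0, -0.3]
grip_width: 92.1
finger_force: 0.0
```

send_rows(offset=[[-0.255, -0.14, 0.042], [-0.509, -0.281, 0.085], [-0.764, -0.421, 0.127], [-0.764, -0.421, 0.127], [-0.764, -0.421, 0.127]], delta_rot=[[0, 0.009, 0], [0, 0.018, 0], [0, 0.027, 0], [0, 0.027, 0], [0, 0.027, 0]])

```text
time: 10.32
tool_pos: [456.2, 187.6, 229.9]
tcp_rot: [-3.136, 0.007, 1.612]
contact_force: [0.5, -0.1, 0.1]
grip_width: 91.9
finger_force: 0.0
```

send_rows(offset=[[0.002, -0.001, 0.278], [0.002, -0.001, 0.556], [0.002, -0.001, 0.834], [0.002, -0.001, 0.834]], delta_rot=[[0, 0, 0], [0, 0, 0], [0, 0, 0], [0, 0, 0]])

```text
time: 10.82
tool_pos: [453.6, 187.5, 127.7]
tcp_rot: [-3.13, 0.008, 1.614]
contact_force: [-0.4, -0.2, -0.6]
grip_width: 91.9
finger_force: 0.0
```

send_rows(offset=[[0, 0, 0], [0, 0, 0], [0, 0, 0], [0, 0, 0], [0, 0, 0], [0, 0, 0], [0, 0, 0]], delta_rot=[[0, 0, 0], [0, 0, 0], [0, 0, 0], [0, 0, 0], [0, 0, 0], [0, 0, 0], [0, 0, 0]], grip=0.3)

```text
time: 11.7
tool_pos: [456.2, 186.8, 130.6]
tcp_rot: [-3.139, 0.006, 1.612]
contact_force: [6.2, -1.2, -1.0]
grip_width: 49.7
finger_force: 30.0
```

```bash
python3 - <<'E'
from h import *
o=get_obs()
A=lipgrip(-1,.1,0); off=np.array(o["tool_pos"])-A[0]; print(off)
rows([lipgrip(-1,t,.2*t) for t in [.25,.4,.55,.7,.85,1.0,1.15,1.3]])
B=lipgrip(-1,1.3,.26)
rows([lipgrip(-1,t,.2*t) for t in [1.45,1.6,1.75,1.9,2.0,2.1]],B)
E
```

```text
[-0.52214082 -2.0838168  -1.41093277]
[-0.028, 0.005, -0.068] [-0.0, 0.009, -0.0]
[-0.085, 0.005, -0.116] [-0.0, 0.014, -0.0]
[-0.148, 0.005, -0.155] [-0.0, 0.018, -0.0]
[-0.216, 0.005, -0.183] [-0.0, 0.023, -0.0]
[-0.287, 0.005, -0.2] [-0.0, 0.028, -0.0]
[-0.36, 0.005, -0.205] [-0.0, 0.033, -0.0]
[-0.432, 0.005, -0.199] [-0.0, 0.038, -0.0]
[-0.503, 0.005, -0.182] [-0.0, 0.042, -0.0]
[-0.072, 0.0, 0.009] [-0.0, 0.005, 0.0]
[-0.142, 0.0, 0.03] [-0.0, 0.01, 0.0]
[-0.208, 0.0, 0.062] [-0.0, 0.014, 0.0]
[-0.269, 0.0, 0.103] [-0.0, 0.019, 0.0]
[-0.305, 0.0, 0.136] [-0.0, 0.022, 0.0]
[-0.338, 0.0, 0.173] [0.0, 0.025, 0.0]
```

send_rows(offset=[[-0.028, 0.004, -0.068], [-0.085, 0.004, -0.116], [-0.148, 0.004, -0.155], [-0.216, 0.004, -0.183], [-0.287, 0.004, -0.2], [-0.36, 0.004, -0.205], [-0.432, 0.004, -0.199], [-0.503, 0.004, -0.182]], delta_rot=[[0, 0.009, 0], [0, 0.014, 0], [0, 0.018, 0], [0, 0.023, 0], [0, 0.028, 0], [0, 0.033, 0], [0, 0.038, 0], [0, 0.042, 0]])

```text
time: 12.7
tool_pos: [458.6, 127.6, 154.3]
tcp_rot: [-3.138, -0.261, 1.611]
contact_force: [-1.2, 1.1, 11.1]
grip_width: 49.5
finger_force: 30.0
```

send_rows(offset=[[-0.072, 0, 0.009], [-0.142, 0, 0.03], [-0.208, 0, 0.062], [-0.269, 0, 0.103], [-0.305, 0, 0.136], [-0.338, 0, 0.173], [-0.338, 0, 0.173]], delta_rot=[[0, 0.005, 0], [0, 0.01, 0], [0, 0.014, 0], [0, 0.019, 0], [0, 0.022, 0], [0, 0.025, 0], [0, 0.025, 0]])

```text
time: 13.58
tool_pos: [460.1, 91.1, 122.4]
tcp_rot: [-3.137, -0.413, 1.609]
contact_force: [0.4, -8.8, 7.5]
grip_width: 49.6
finger_force: 30.0
```

send_rows(offset=[[0, 0, 0], [0, 0, 0], [0, 0, 0]], delta_rot=[[0, 0, 0], [0, 0, 0], [0, 0, 0]], grip=1)

```text
time: 13.95
tool_pos: [458.8, 93.1, 121.8]
tcp_rot: [-3.134, -0.415, 1.61]
contact_force: [-0.6, 1.2, 0.0]
grip_width: 74.9
finger_force: 0.0
```

send_rows(offset=[[0, 0, -0.3], [0, 0, -0.6], [0, 0, -0.95], [0, 0, -0.95], [0, 0, -0.95]], delta_rot=[[0, 0, 0], [0, 0, 0], [0, 0, 0], [0, 0, 0], [0, 0, 0]])

```text
time: 14.58
tool_pos: [461.1, 47.2, 225.6]
tcp_rot: [-3.134, -0.415, 1.609]
contact_force: [0.2, 0.5, -0.7]
grip_width: 91.7
finger_force: 0.0
```

```bash
python3 - <<'E'
from h import *
o=get_obs();print(o["time"],o["tool_pos"],o["tcp_rot"])
plan([((480,120,290),T(np.pi*.75)),((550,231,290),T(np.pi))],extra=2)
E
```

```text
14.575 [461.12881907  47.24676637 225.60241131] [-3.13376616 -0.41523273  1.60923644]
0 {"offset": [[0.128, 0.03, -0.042], [0.255, 0.059, -0.083], [0.382, 0.089, -0.125], [0.51, 0.119, -0.167], [0.638, 0.148, -0.208], [0.765, 0.178, -0.25], [0.765, 0.178, -0.25], [0.765, 0.178, -0.25]] ,"delta_rot": [[0.004, -0.01, -0.02], [0.008, -0.021, -0.041], [0.012, -0.032, -0.062], [0.017, -0.042, -0.082], [0.021, -0.053, -0.103], [0.025, -0.063, -0.123], [0.025, -0.063, -0.123], [0.025, -0.063, -0.123]] }
1 {"offset": [[0.037, 0.2, -0.0], [0.074, 0.4, -0.0], [0.111, 0.599, -0.001], [0.148, 0.799, -0.001], [0.185, 0.999, -0.001]] ,"delta_rot": [[-0.0, -0.0, -0.023], [-0.0, -0.0, -0.046], [-0.0, -0.0, -0.07], [-0.0, -0.0, -0.093], [-0.0, -0.0, -0.116]] }
1 {"offset": [[-0.04, 0.067, -0.0], [-0.04, 0.067, -0.0], [-0.04, 0.067, -0.0]] ,"delta_rot": [[0.0, -0.0, -0.009], [0.0, -0.0, -0.009], [0.0, -0.0, -0.009]] }
```

send_rows(offset=[[0.128, 0.03, -0.042], [0.255, 0.059, -0.083], [0.382, 0.089, -0.125], [0.51, 0.119, -0.167], [0.638, 0.148, -0.208], [0.765, 0.178, -0.25], [0.765, 0.178, -0.25]], delta_rot=[[0.004, -0.01, -0.02], [0.008, -0.021, -0.041], [0.012, -0.032, -0.062], [0.017, -0.042, -0.082], [0.021, -0.053, -0.103], [0.025, -0.063, -0.123], [0.025, -0.063, -0.123]])

```text
time: 15.45
tool_pos: [479.8, 121.5, 289.9]
tcp_rot: [-3.141, -0.001, 2.399]
contact_force: [0.3, 0.3, -0.5]
grip_width: 92.0
finger_force: 0.0
```

send_rows(offset=[[0.037, 0.2, 0], [0.074, 0.4, 0], [0.111, 0.6, 0], [0.148, 0.8, 0], [0.185, 0.999, 0]], delta_rot=[[0, 0, -0.023], [0, 0, -0.046], [0, 0, -0.07], [0, 0, -0.093], [0, 0, -0.116]])

```text
time: 16.08
tool_pos: [545.5, 222.5, 288.6]
tcp_rot: [-3.141, -0.004, 3.126]
contact_force: [-0.2, -0.2, 0.2]
grip_width: 91.7
finger_force: 0.0
```

send_rows(offset=[[-0.04, 0.067, 0], [-0.04, 0.067, 0], [-0.04, 0.067, 0]], delta_rot=[[0, 0, -0.009], [0, 0, -0.009], [0, 0, -0.009]])

```text
time: 16.45
tool_pos: [550.1, 229.9, 289.6]
tcp_rot: [-3.141, -0.002, -3.105]
contact_force: [-0.1, 0.4, -0.2]
grip_width: 91.6
finger_force: 0.0
```

```bash
python3 - <<'E'
from h import *
np.set_printoptions(precision=1,suppress=True)
o=get_obs();print(o["time"],o["tool_pos"],o["tcp_rot"])
im,c=cap("wrist","w2")
for r in finder.pinpoint("basket1","wrist"): print("uv",r["uv"],round(r["confidence"],2),onz(c,r["uv"],5))
for r in finder.boxes_of("basket1","wrist"): print("box",r["box"],round(r["confidence"],2))
im,t=cap("top")
for r in finder.pinpoint("basket1","top"): print("top uv",r["uv"],round(r["confidence"],2),onz(t,r["uv"],5))
E
```

```text
16.45 [550.1 229.9 289.6] [-3.1 -0.  -3.1]
uv [284.7, 211.8] 0.93 [602.3 241.2   5. ]
uv [279.8, 98.8] 0.87 [438.8 227.6   5. ]
uv [280.5, 153.2] 0.57 [513.5 231.4   5. ]
box [249.0, 71.6, 306.0, 124.2] 0.97
box [256.6, 128.2, 306.7, 181.0] 0.76
top uv [148.6, 247.1] 0.97 [517.2 225.8   5. ]
top uv [146.4, 214.8] 0.76 [597.4 236.3   5. ]
top uv [145.8, 277.8] 0.59 [443.1 227.8   5. ]
```

View pics/w2.png

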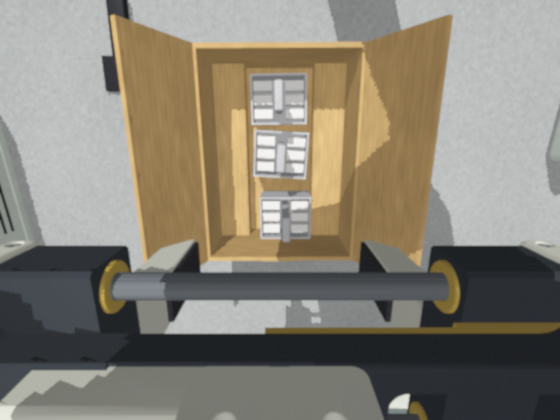

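```bash
python3 - <<'E'
from h import *
np.set_printoptions(precision=1,suppress=True)
t=optics.get_calibration("top");w=optics.get_calibration("wrist")
for a,b in [((284.7,211.8),(146.4,214.8)),((280.5,153.2),(148.6,247.1)),((279.8,98.8),(145.8,277.8))]: print(tri([(w,a),(t,b)]))
for g in [(279,78),(279,113),(282.5,143),(279.5,172),(285.5,202),(286,241)]: print(g,onz(w,g,100))
plan([((545,-235,290),Rt(np.pi+.08))],extra=2)
E
```

```text
[602.3 240.9  -3.8]
[517.4 232.1 -14.1]
[441.4 227.5   7.1]
(279, 78) [426.8 226.3 100. ]
(279, 113) [462.8 227.6 100. ]
(282.5, 143) [495.2 232.9 100. ]
(279.5, 172) [528.5 230.7 100. ]
(285.5, 202) [564.4 239.3 100. ]
(286, 241) [614.5 242.1 100. ]
0 {"offset": [[0.017, -0.333, 0.001], [0.033, -0.666, 0.001], [0.05, -0.999, 0.002]] ,"delta_rot": [[-0.0, -0.0, -0.001], [-0.0, -0.0, -0.001], [-0.0, -0.0, -0.002]] }
0 {"offset": [[0.021, -0.333, 0.001], [0.041, -0.666, 0.001], [0.062, -0.999, 0.002]] ,"delta_rot": [[-0.0, -0.0, -0.001], [-0.0, -0.0, -0.001], [-0.0, -0.0, -0.002]] }
0 {"offset": [[0.025, -0.333, 0.0], [0.05, -0.666, 0.001], [0.075, -0.999, 0.001]] ,"delta_rot": [[-0.0, -0.0, -0.0], [-0.0, -0.0, -0.001], [-0.0, -0.0, -0.001]] }
0 {"offset": [[0.024, -0.291, 0.001], [0.047, -0.581, 0.001], [0.071, -0.872, 0.002], [0.071, -0.872, 0.002], [0.071, -0.872, 0.002]] ,"delta_rot": [[-0.0, -0.0, -0.001], [-0.0, -0.0, -0.001], [-0.0, -0.0, -0.002], [-0.0, -0.0, -0.002], [-0.0, -0.0, -0.002]] }
```

send_rows(offset=[[0.017, -0.333, 0], [0.033, -0.666, 0], [0.05, -0.999, 0]], delta_rot=[[0, 0, -0.001], [0, 0, -0.001], [0, 0, -0.002]])

```text
time: 17.08
tool_pos: [548.9, 109.5, 290.7]
tcp_rot: [-3.141, 0.0, -3.09]
contact_force: [-0.3, -0.4, -0.2]
grip_width: 91.8
finger_force: 0.0
```

send_rows(offset=[[0.021, -0.333, 0], [0.041, -0.666, 0], [0.062, -0.999, 0]], delta_rot=[[0, 0, -0.001], [0, 0, -0.001], [0, 0, -0.002]])

```text
time: 17.45
tool_pos: [547.7, -10.8, 290.9]
tcp_rot: [-3.141, 0.0, -3.078]
contact_force: [-0.0, 0.3, -0.3]
grip_width: 91.8
finger_force: 0.0
```

send_rows(offset=[[0.025, -0.333, 0], [0.05, -0.666, 0], [0.075, -0.999, 0]], delta_rot=[[0, 0, 0], [0, 0, -0.001], [0, 0, -0.001]])

```text
time: 17.82
tool_pos: [546.4, -131.0, 290.9]
tcp_rot: [-3.141, 0.0, -3.072]
contact_force: [0.3, 0.5, -0.7]
grip_width: 91.8
finger_force: 0.0
```

send_rows(offset=[[0.024, -0.291, 0], [0.047, -0.581, 0], [0.071, -0.872, 0], [0.071, -0.872, 0], [0.071, -0.872, 0]], delta_rot=[[0, 0, -0.001], [0, 0, -0.001], [0, 0, -0.002], [0, 0, -0.002], [0, 0, -0.002]])

```text
time: 18.45
tool_pos: [545.4, -234.2, 290.7]
tcp_rot: [3.141, -0.0, -3.059]
contact_force: [0.7, 1.2, -0.9]
grip_width: 92.1
finger_force: 0.0
```

```bash
python3 - <<'E'
from h import *
np.set_printoptions(precision=1,suppress=True)
o=get_obs();print(o["time"],o["tool_pos"],o["tcp_rot"])
im,c=cap("wrist","w3")
for n in ["bay_mouth","bay"]:
  for r in finder.pinpoint(n,"wrist"): print(n,r["uv"],round(r["confidence"],2),onz(c,r["uv"],12))
cv2.imwrite("pics/w3.png",cv2.resize(im[:270,90:470,::-1],(760,540),interpolation=cv2.INTER_CUBIC))
E
```

```text
18.45 [ 545.4 -234.2  290.7] [ 3.1 -0.  -3.1]
bay_mouth [278.7, 125.6] 0.98 [ 470.9 -239.9   12. ]
bay [279.8, 173.3] 0.81 [ 538.  -232.7   12. ]
```

View pics/w3.png

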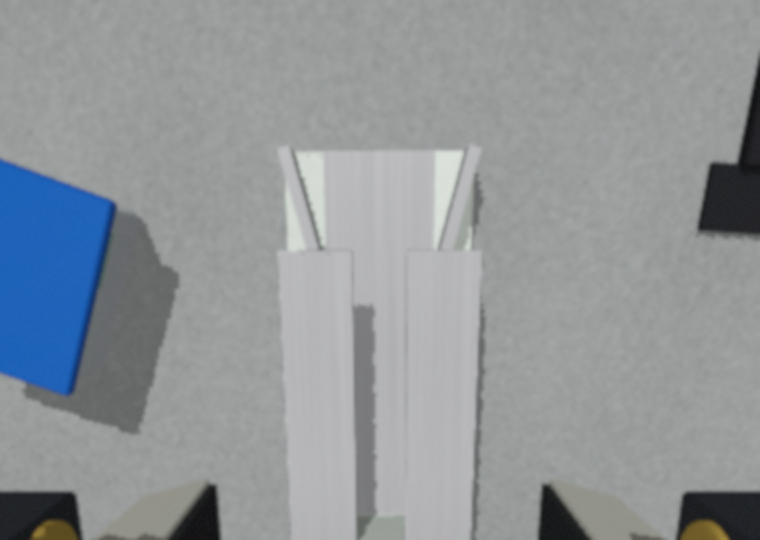

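```bash
python3 - <<'E'
from h import *
np.set_printoptions(precision=1,suppress=True)
c=optics.get_calibration("wrist"); t=optics.get_calibration("top")
f=lambda p,z:onz(c,(90+p[0]/2,p[1]/2),z)
a=(f((352,250),68)+f((406,251),68))/2; b=(f((357,500),68)+f((405,500),68))/2
print("slot",f((352,250),68),f((406,251),68),a,b,np.arctan2(b[1]-a[1],b[0]-a[0]))
l=f((279,252),68);r=f((481,251),68);print("outer",l,r,(l+r)/2,np.linalg.norm(l-r),np.arctan2(r[0]-l[0],-(r[1]-l[1])))
print("apron",f((286,150),12),f((472,150),12))
print("tri mouth",tri([(c,(278.7,125.6)),(t,(338.6,267.4))]))
l=onz(t,(308,176),90)
for uv in [(308,176),(362,174)]: print(onz(t,uv,68))
E
```

```text
slot [ 472.2 -255.1   68. ] [ 470. -222.   68.] [ 471.1 -238.5   68. ] [ 635.5 -223.2   68. ] 0.09282546615915933
outer [ 477.2 -299.7   68. ] [ 466.1 -176.1   68. ] [ 471.7 -237.9   68. ] 124.1400054269404 -3.0526133457410407
apron [ 410.9 -306.5   12. ] [ 400.3 -181.3   12. ]
tri mouth [ 470.4 -239.7    4.3]
[ 682.6 -161.5   68. ]
[ 688.5 -290.6   68. ]
```

```bash
cat >> h.py <<'E'
M0=np.array([471.5,-238.3,12.]); YB=0.090; RB=R.from_euler('z',YB)
def M(x,y,z): return M0+RB.apply([x,y,z])
QB=Rt(np.pi+YB)
E
python3 - <<'E'
from h import *
Q=Rt(np.pi+.045)
plan([((602,240.8,270),Q),((602,240.8,73),Q)],extra=2,step=55)
E
```

```text
0 {"offset": [[-0.068, 0.333, 0.015], [-0.137, 0.666, 0.03], [-0.205, 0.999, 0.045]] ,"delta_rot": [[-0.0, 0.0, 0.001], [-0.0, 0.0, 0.001], [-0.0, 0.0, 0.002]] }
0 {"offset": [[-0.064, 0.333, 0.015], [-0.128, 0.666, 0.029], [-0.192, 0.999, 0.044]] ,"delta_rot": [[-0.0, 0.0, 0.0], [-0.0, 0.0, 0.001], [-0.0, 0.0, 0.001]] }
0 {"offset": [[-0.062, 0.333, 0.015], [-0.124, 0.666, 0.029], [-0.186, 0.999, 0.044]] ,"delta_rot": [[-0.0, 0.0, 0.001], [-0.0, 0.0, 0.001], [-0.0, 0.0, 0.002]] }
0 {"offset": [[-0.052, 0.305, 0.014], [-0.105, 0.609, 0.027], [-0.157, 0.914, 0.041], [-0.157, 0.914, 0.041], [-0.157, 0.914, 0.041]] ,"delta_rot": [[-0.0, 0.0, 0.0], [-0.0, 0.0, 0.001], [-0.0, 0.0, 0.001], [-0.0, 0.0, 0.001], [-0.0, 0.0, 0.001]] }
1 {"offset": [[-0.0, 0.0, 0.333], [-0.0, 0.0, 0.666], [-0.0, 0.0, 0.999]] ,"delta_rot": [[-0.0, 0.0, 0.0], [-0.0, 0.0, 0.0], [-0.0, 0.0, 0.0]] }
1 {"offset": [[-0.0, 0.0, 0.322], [-0.0, 0.001, 0.643], [-0.0, 0.001, 0.643], [-0.0, 0.001, 0.643]] ,"delta_rot": [[-0.0, 0.0, 0.0], [-0.0, 0.0, 0.0], [-0.0, 0.0, 0.0], [-0.0, 0.0, 0.0]] }
```

send_rows(offset=[[-0.068, 0.333, 0.015], [-0.137, 0.666, 0.03], [-0.205, 0.999, 0.045]], delta_rot=[[0, 0, 0.001], [0, 0, 0.001], [0, 0, 0.002]], grip=0.55)

```text
time: 18.98
tool_pos: [560.1, -111.1, 285.5]
tcp_rot: [-3.141, 0.0, -3.07]
contact_force: [-0.2, -0.4, -0.4]
grip_width: 66.7
finger_force: 0.0
```

send_rows(offset=[[-0.064, 0.333, 0.015], [-0.128, 0.666, 0.029], [-0.192, 0.999, 0.044]], delta_rot=[[0, 0, 0], [0, 0, 0.001], [0, 0, 0.001]])

```text
time: 19.35
tool_pos: [574.5, 10.3, 280.2]
tcp_rot: [-3.141, 0.0, -3.076]
contact_force: [0.1, -0.5, 0.2]
grip_width: 50.8
finger_force: 0.0
```

send_rows(offset=[[-0.062, 0.333, 0.015], [-0.124, 0.666, 0.029], [-0.186, 0.999, 0.044]], delta_rot=[[0, 0, 0.001], [0, 0, 0.001], [0, 0, 0.002]])

```text
time: 19.73
tool_pos: [588.8, 131.4, 274.9]
tcp_rot: [-3.141, 0.0, -3.089]
contact_force: [0.2, -0.6, -0.4]
grip_width: 50.4
finger_force: 0.0
```

send_rows(offset=[[-0.052, 0.305, 0.014], [-0.105, 0.609, 0.027], [-0.157, 0.914, 0.041], [-0.157, 0.914, 0.041], [-0.157, 0.914, 0.041]], delta_rot=[[0, 0, 0], [0, 0, 0.001], [0, 0, 0.001], [0, 0, 0.001], [0, 0, 0.001]])

```text
time: 20.35
tool_pos: [602.0, 239.7, 269.7]
tcp_rot: [-3.141, -0.0, -3.095]
contact_force: [0.1, -0.9, -0.4]
grip_width: 50.3
finger_force: 0.0
```

send_rows(offset=[[0, 0, 0.333], [0, 0, 0.666], [0, 0, 0.999], [0, 0, 0.999]], delta_rot=[[0, 0, 0], [0, 0, 0], [0, 0, 0], [0, 0, 0]])

```text
time: 20.85
tool_pos: [600.5, 237.9, 147.0]
tcp_rot: [-3.14, -0.007, -3.098]
contact_force: [-0.0, -0.4, 1.1]
grip_width: 50.0
finger_force: 0.0
```

```bash
python3 - <<'E'
from h import *
np.set_printoptions(precision=3,suppress=True)
o=get_obs();print(o["time"],o["tool_pos"],o["tcp_rot"])
im,c=cap("wrist","w4")
for r in finder.pinpoint("basket1","wrist"): print("uv",r["uv"],round(r["confidence"],2),onz(c,r["uv"],5))
rows([((602,240.8,110),Rt(np.pi+.045)),((602,240.8,73),Rt(np.pi+.045))])
E
```

```text
20.85 [600.54  237.902 147.032] [-3.14  -0.007 -3.098]
uv [272.7, 29.0] 0.82 [442.74 225.66   5.  ]
uv [282.9, 197.7] 0.71 [597.159 242.126   5.   ]
uv [274.8, 109.3] 0.7 [510.997 230.293   5.   ]
[0.009, 0.015, 0.345] [-0.0, 0.0, -0.0]
[0.009, 0.015, 0.653] [-0.0, 0.0, -0.0]
```

View pics/w4.png

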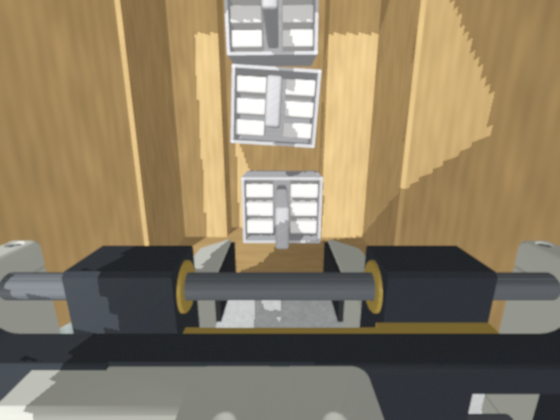

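send_rows(offset=[[0.005, 0.02, 0.2], [0.005, 0.02, 0.4], [0.005, 0.02, 0.55], [0.005, 0.02, 0.625], [0.005, 0.02, 0.625]], delta_rot=[[0, 0, 0], [0, 0, 0], [0, 0, 0], [0, 0, 0], [0, 0, 0]])

```text
time: 21.58
tool_pos: [601.8, 241.9, 74.9]
tcp_rot: [-3.141, -0.0, -3.096]
contact_force: [0.5, 0.5, -0.2]
grip_width: 50.3
finger_force: 0.0
```

send_rows(offset=[[0, 0, 0], [0, 0, 0], [0, 0, 0], [0, 0, 0], [0, 0, 0], [0, 0, 0]], delta_rot=[[0, 0, 0], [0, 0, 0], [0, 0, 0], [0, 0, 0], [0, 0, 0], [0, 0, 0]], grip=0)

```text
time: 22.32
tool_pos: [601.3, 241.8, 74.4]
tcp_rot: [-3.141, -0.001, -3.096]
contact_force: [-0.3, -0.4, -2.7]
grip_width: 9.5
finger_force: 30.0
```

```bash
python3 - <<'E'
from h import *
o=get_obs();print(o["time"],o["tool_pos"],o["tcp_rot"],o["grip_width"],o["finger_force"])
p=o["tool_pos"]; Q=Rt(np.pi+.045)
H=290
plan([((p[0],p[1],H),Q),(M(-38,0,0)[:2].tolist()+[H],QB),(M(-38,0,125-12),QB)],extra=2,step=55)
E
```

```text
22.325 [601.34131839 241.83302911  74.36456432] [-3.14106755e+00 -9.44432157e-04 -3.09627821e+00] 9.496140228090887 29.988568425178528
0 {"offset": [[0.0, -0.0, -0.333], [0.001, -0.001, -0.666], [0.001, -0.001, -0.999]] ,"delta_rot": [[-0.0, -0.0, 0.0], [-0.0, -0.0, 0.0], [-0.0, -0.0, 0.0]] }
0 {"offset": [[0.0, 0.0, -0.399], [0.001, 0.0, -0.798], [0.001, 0.0, -0.798], [0.001, 0.0, -0.798]] ,"delta_rot": [[-0.0, -0.0, 0.0], [-0.0, -0.0, 0.0], [-0.0, -0.0, 0.0], [-0.0, -0.0, 0.0]] }
1 {"offset": [[0.133, -0.333, 0.0], [0.265, -0.666, 0.001], [0.398, -0.999, 0.001]] ,"delta_rot": [[-0.0, -0.0, -0.001], [-0.0, -0.0, -0.001], [-0.0, -0.0, -0.002]] }
1 {"offset": [[0.138, -0.333, 0.0], [0.275, -0.666, 0.001], [0.413, -0.999, 0.001]] ,"delta_rot": [[-0.0, -0.0, -0.001], [-0.0, -0.0, -0.001], [-0.0, -0.0, -0.002]] }
1 {"offset": [[0.142, -0.333, 0.0], [0.285, -0.666, 0.001], [0.427, -0.999, 0.001]] ,"delta_rot": [[-0.0, -0.0, -0.001], [-0.0, -0.0, -0.001], [-0.0, -0.0, -0.002]] }
1 {"offset": [[0.138, -0.312, 0.0], [0.276, -0.623, 0.001], [0.414, -0.935, 0.001], [0.414, -0.935, 0.001], [0.414, -0.935, 0.001]] ,"delta_rot": [[-0.0, -0.0, -0.0], [-0.0, -0.0, -0.001], [-0.0, -0.0, -0.001], [-0.0, -0.0, -0.001], [-0.0, -0.0, -0.001]] }
2 {"offset": [[-0.0, 0.0, 0.333], [-0.001, 0.001, 0.666], [-0.001, 0.001, 0.999]] ,"delta_rot": [[-0.0, -0.0, -0.0], [-0.0, -0.0, -0.0], [-0.0, -0.0, -0.0]] }
2 {"offset": [[-0.001, 0.0, 0.376], [-0.001, 0.0, 0.376], [-0.001, 0.0, 0.376]] ,"delta_rot": [[-0.0, -0.0, -0.0], [-0.0, -0.0, -0.0], [-0.0, -0.0, -0.0]] }
```

send_rows(offset=[[0, 0, -0.2], [0, 0, -0.5], [0, 0, -0.8], [0, 0, -0.999]], delta_rot=[[0, 0, 0], [0, 0, 0], [0, 0, 0], [0, 0, 0]])

```text
time: 22.82
tool_pos: [601.8, 242.1, 196.2]
tcp_rot: [3.142, 0.001, -3.096]
contact_force: [0.5, -0.2, -2.6]
grip_width: 9.7
finger_force: 30.0
```

send_rows(offset=[[0, 0, -0.333], [0, 0, -0.65], [0, 0, -0.798]], delta_rot=[[0, 0, 0], [0, 0, 0], [0, 0, 0]])

```text
time: 23.2
tool_pos: [602.1, 242.2, 292.8]
tcp_rot: [3.141, 0.003, -3.096]
contact_force: [0.3, -0.4, -2.9]
grip_width: 9.6
finger_force: 30.0
```

send_rows(offset=[[0.1, -0.25, 0], [0.2, -0.5, 0], [0.3, -0.75, 0], [0.398, -0.999, 0]], delta_rot=[[0, 0, 0], [0, 0, -0.001], [0, 0, -0.001], [0, 0, -0.002]])

```text
time: 23.7
tool_pos: [558.7, 119.2, 290.1]
tcp_rot: [-3.141, -0.001, -3.083]
contact_force: [0.6, 0.4, -2.6]
grip_width: 9.7
finger_force: 30.0
```

send_rows(offset=[[0.103, -0.25, 0], [0.206, -0.5, 0], [0.31, -0.75, 0], [0.413, -0.999, 0]], delta_rot=[[0, 0, 0], [0, 0, -0.001], [0, 0, -0.001], [0, 0, -0.002]])

```text
time: 24.2
tool_pos: [516.2, -3.3, 290.2]
tcp_rot: [-3.141, -0.001, -3.071]
contact_force: [0.0, 0.1, -3.3]
grip_width: 9.7
finger_force: 30.0
```

send_rows(offset=[[0.107, -0.25, 0], [0.214, -0.5, 0], [0.32, -0.75, 0], [0.427, -0.999, 0]], delta_rot=[[0, 0, 0], [0, 0, -0.001], [0, 0, -0.001], [0, 0, -0.002]])

```text
time: 24.7
tool_pos: [473.6, -126.5, 290.3]
tcp_rot: [-3.142, -0.0, -3.058]
contact_force: [1.4, -0.6, -2.9]
grip_width: 9.7
finger_force: 30.0
```

send_rows(offset=[[0.11, -0.25, 0], [0.22, -0.5, 0], [0.34, -0.75, 0], [0.414, -0.935, 0], [0.414, -0.935, 0], [0.414, -0.935, 0]], delta_rot=[[0, 0, 0], [0, 0, -0.001], [0, 0, -0.001], [0, 0, -0.001], [0, 0, -0.001], [0, 0, -0.001]])

```text
time: 25.45
tool_pos: [434.0, -241.0, 290.4]
tcp_rot: [3.141, -0.0, -3.052]
contact_force: [0.2, 0.1, -2.0]
grip_width: 10.1
finger_force: 30.0
```

send_rows(offset=[[0, 0, 0.25], [0, 0, 0.5], [0, 0, 0.75], [0, 0, 0.999]], delta_rot=[[0, 0, 0], [0, 0, 0], [0, 0, 0], [0, 0, 0]])

```text
time: 25.95
tool_pos: [434.4, -240.5, 169.9]
tcp_rot: [-3.141, 0.0, -3.051]
contact_force: [0.4, 0.1, -1.8]
grip_width: 10.0
finger_force: 30.0
```

send_rows(offset=[[0, 0, 0.2], [0, 0, 0.37], [0, 0, 0.376], [0, 0, 0.376]], delta_rot=[[0, 0, 0], [0, 0, 0], [0, 0, 0], [0, 0, 0]])

```text
time: 26.45
tool_pos: [434.6, -241.4, 126.4]
tcp_rot: [-3.141, 0.001, -3.051]
contact_force: [0.7, -0.5, -2.1]
grip_width: 9.8
finger_force: 30.0
```

```bash
python3 - <<'E'
from h import *
o=get_obs();print(o["time"],o["tool_pos"],o["tcp_rot"],o["grip_width"],o["finger_force"])
plan([(M(-36,0,83-12),QB),(M(164,0,82-12),QB)],extra=2,step=22)
im,c=cap("side"); cv2.imwrite("pics/s2.png",cv2.resize(im[190:330,190:390,::-1],None,fx=3,fy=3))
E
```

```text
26.45 [ 434.60522383 -241.43625873  126.3833125 ] [-3.14052991e+00  7.88658607e-04 -3.05141580e+00] 9.826816334639394 29.99859631061554
0 {"offset": [[-0.004, -0.0, 0.181], [-0.008, -0.001, 0.362], [-0.008, -0.001, 0.362], [-0.008, -0.001, 0.362]] ,"delta_rot": [[-0.0, 0.0, 0.0], [-0.0, 0.0, 0.0], [-0.0, 0.0, 0.0], [-0.0, 0.0, 0.0]] }
1 {"offset": [[-0.166, -0.0, 0.001], [-0.333, -0.0, 0.002], [-0.5, -0.0, 0.003], [-0.666, -0.0, 0.004], [-0.832, -0.0, 0.005], [-0.999, -0.0, 0.006]] ,"delta_rot": [[-0.0, 0.0, 0.0], [-0.0, 0.0, 0.0], [-0.0, 0.0, 0.0], [-0.0, 0.0, 0.0], [-0.0, 0.0, 0.0], [-0.0, 0.0, 0.0]] }
1 {"offset": [[-0.167, -0.0, 0.001], [-0.334, -0.0, 0.002], [-0.501, -0.001, 0.002], [-0.668, -0.001, 0.003], [-0.668, -0.001, 0.003], [-0.668, -0.001, 0.003]] ,"delta_rot": [[-0.0, 0.0, 0.0], [-0.0, 0.0, 0.0], [-0.0, 0.0, 0.0], [-0.0, 0.0, 0.0], [-0.0, 0.0, 0.0], [-0.0, 0.0, 0.0]] }
```

View pics/s2.png

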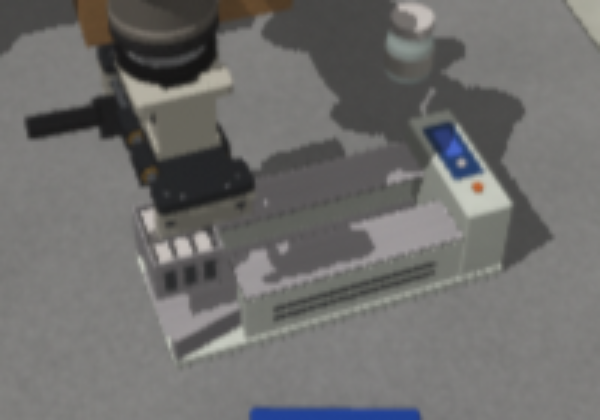

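send_rows(offset=[[-0.004, 0, 0.15], [-0.008, 0, 0.3], [-0.008, 0, 0.362], [-0.008, 0, 0.365], [-0.008, 0, 0.365]], delta_rot=[[0, 0, 0], [0, 0, 0], [0, 0, 0], [0, 0, 0], [0, 0, 0]])

```text
time: 27.12
tool_pos: [435.4, -241.9, 82.6]
tcp_rot: [-3.14, 0.001, -3.052]
contact_force: [0.5, 0.0, -2.6]
grip_width: 9.7
finger_force: 30.0
```

send_rows(offset=[[-0.12, 0, 0], [-0.24, 0, 0], [-0.36, 0, 0], [-0.48, 0, 0], [-0.6, 0, 0]], delta_rot=[[0, 0, 0], [0, 0, 0], [0, 0, 0], [0, 0, 0], [0, 0, 0]])

```text
time: 27.75
tool_pos: [507.7, -234.9, 81.6]
tcp_rot: [-3.141, -0.0, -3.052]
contact_force: [-0.1, -0.7, -2.1]
grip_width: 9.7
finger_force: 30.0
```

send_rows(offset=[[-0.18, 0, 0], [-0.36, 0, 0], [-0.54, 0, 0], [-0.72, 0, 0], [-0.86, 0, 0], [-0.999, 0, 0], [-0.999, 0, 0]], delta_rot=[[0, 0, 0], [0, 0, 0], [0, 0, 0], [0, 0, 0], [0, 0, 0], [0, 0, 0], [0, 0, 0]])

```text
time: 28.62
tool_pos: [627.2, -224.1, 81.4]
tcp_rot: [-3.141, 0.001, -3.051]
contact_force: [-1.0, 0.5, -2.7]
grip_width: 9.9
finger_force: 30.0
```

send_rows(offset=[[-0.05, 0, 0.005], [-0.06, 0, 0.01], [-0.06, 0, 0.012]], delta_rot=[[0, 0, 0], [0, 0, 0], [0, 0, 0]])

```text
time: 29.0
tool_pos: [632.8, -224.1, 81.3]
tcp_rot: [-3.141, -0.0, -3.053]
contact_force: [-3.3, 0.4, 6.3]
grip_width: 9.9
finger_force: 30.0
```

send_rows(offset=[[0, 0, 0], [0, 0, 0], [0, 0, 0]], delta_rot=[[0, 0, 0], [0, 0, 0], [0, 0, 0]], grip=0.55)

```text
time: 29.38
tool_pos: [633.2, -223.8, 80.2]
tcp_rot: [-3.141, -0.0, -3.052]
contact_force: [-0.7, 0.0, -0.2]
grip_width: 35.2
finger_force: 0.0
```

send_rows(offset=[[0, 0, -0.3], [0, 0, -0.6], [0, 0, -0.999]], delta_rot=[[0, 0, 0], [0, 0, 0], [0, 0, 0]])

```text
time: 29.75
tool_pos: [632.6, -223.5, 200.2]
tcp_rot: [3.141, -0.002, -3.052]
contact_force: [0.6, 0.0, 0.8]
grip_width: 50.5
finger_force: 0.0
```

```bash
python3 - <<'E'
from h import *
np.set_printoptions(precision=1,suppress=True)
o=get_obs();print(o["time"],o["tool_pos"])
for n in ["top","side"]:
    im,c=cap(n)
    for z,r in enumerate(finder.pinpoint("basket1",n)): print(n,r["uv"],round(r["confidence"],2),onz(c,r["uv"],5),onz(c,r["uv"],12))
Q=Rt(np.pi+.04)
plan([((516,231.5,270),Q),((516,231.5,160),Q)],extra=2)
E
```

```text
29.75 [ 632.6 -223.5  200.2]
top [144.6, 276.7] 0.88 [445.8 230.8   5. ] [445.7 228.4  12. ]
top [148.6, 248.2] 0.67 [514.5 225.6   5. ] [514.  223.3  12. ]
side [321.5, 268.8] 0.54 [ 639.1 -221.4    5. ] [ 636.7 -227.    12. ]
0 {"offset": [[0.055, 0.333, -0.05], [0.109, 0.666, -0.1], [0.164, 0.999, -0.15]] ,"delta_rot": [[-0.0, 0.0, 0.001], [-0.0, 0.0, 0.001], [-0.0, 0.0, 0.002]] }
0 {"offset": [[0.059, 0.333, -0.05], [0.118, 0.666, -0.1], [0.177, 0.999, -0.15]] ,"delta_rot": [[-0.0, 0.0, 0.001], [-0.0, 0.0, 0.001], [-0.0, 0.0, 0.002]] }
0 {"offset": [[0.063, 0.333, -0.05], [0.127, 0.666, -0.101], [0.19, 0.999, -0.151]] ,"delta_rot": [[-0.0, 0.0, 0.001], [-0.0, 0.0, 0.001], [-0.0, 0.0, 0.002]] }
0 {"offset": [[0.058, 0.286, -0.043], [0.117, 0.571, -0.086], [0.175, 0.857, -0.129], [0.175, 0.857, -0.129], [0.175, 0.857, -0.129]] ,"delta_rot": [[-0.0, 0.0, 0.001], [-0.0, 0.0, 0.001], [-0.0, 0.0, 0.002], [-0.0, 0.0, 0.002], [-0.0, 0.0, 0.002]] }
1 {"offset": [[0.001, 0.0, 0.305], [0.001, 0.001, 0.611], [0.002, 0.001, 0.916], [0.002, 0.001, 0.916], [0.002, 0.001, 0.916]] ,"delta_rot": [[-0.0, 0.0, -0.0], [-0.0, 0.0, -0.0], [-0.0, 0.0, -0.0], [-0.0, 0.0, -0.0], [-0.0, 0.0, -0.0]] }
```

send_rows(offset=[[0.055, 0.333, -0.05], [0.109, 0.666, -0.1], [0.164, 0.999, -0.15]], delta_rot=[[0, 0, 0.001], [0, 0, 0.002], [0, 0, 0.004]])

```text
time: 30.32
tool_pos: [601.7, -104.8, 216.3]
tcp_rot: [3.141, -0.003, -3.078]
contact_force: [0.2, 0.9, 0.7]
grip_width: 50.3
finger_force: 0.0
```

send_rows(offset=[[0.059, 0.333, -0.05], [0.118, 0.666, -0.1], [0.177, 0.999, -0.15]], delta_rot=[[0, 0, 0.001], [0, 0, 0.002], [0, 0, 0.004]])

```text
time: 30.7
tool_pos: [572.8, 13.5, 234.5]
tcp_rot: [3.141, -0.003, -3.103]
contact_force: [0.9, -0.0, 0.8]
grip_width: 50.5
finger_force: 0.0
```

send_rows(offset=[[0.063, 0.333, -0.05], [0.127, 0.666, -0.1], [0.19, 0.999, -0.15]], delta_rot=[[0, 0, 0.001], [0, 0, 0.002], [0, 0, 0.004]])

```text
time: 31.08
tool_pos: [545.4, 132.2, 252.5]
tcp_rot: [-3.141, -0.003, -3.128]
contact_force: [0.2, -0.7, 0.3]
grip_width: 50.5
finger_force: 0.0
```

send_rows(offset=[[0.058, 0.286, -0.043], [0.117, 0.571, -0.086], [0.175, 0.857, -0.129], [0.175, 0.857, -0.129], [0.175, 0.857, -0.129]], delta_rot=[[0, 0, 0.001], [0, 0, 0.001], [0, 0, 0.002], [0, 0, 0.002], [0, 0, 0.002]])

```text
time: 31.7
tool_pos: [523.8, 233.1, 268.2]
tcp_rot: [-3.14, -0.002, -3.14]
contact_force: [-0.6, -0.5, -0.7]
grip_width: 50.5
finger_force: 0.0
```

send_rows(offset=[[0, 0, 0.305], [0, 0, 0.61], [0, 0, 0.916], [0, 0, 0.916]], delta_rot=[[0, 0, 0], [0, 0, 0], [0, 0, 0], [0, 0, 0]])

```text
time: 32.2
tool_pos: [522.4, 231.8, 156.6]
tcp_rot: [-3.139, -0.007, 3.141]
contact_force: [-0.6, -0.4, 0.2]
grip_width: 50.7
finger_force: 0.0
```

```bash
python3 - <<'E'
from h import *
np.set_printoptions(precision=3,suppress=True)
o=get_obs();print(o["time"],o["tool_pos"],o["tcp_rot"])
im,c=cap("wrist","w5")
for r in finder.pinpoint("basket1","wrist"): print("uv",r["uv"],round(r["confidence"],2),onz(c,r["uv"],5))
E
```

```text
32.2 [522.432 231.793 156.558] [-3.139 -0.007  3.141]
uv [278.6, 188.7] 0.66 [511.588 231.575   5.   ]
uv [272.3, 121.4] 0.65 [443.428 225.34    5.   ]
```

View pics/w5.png

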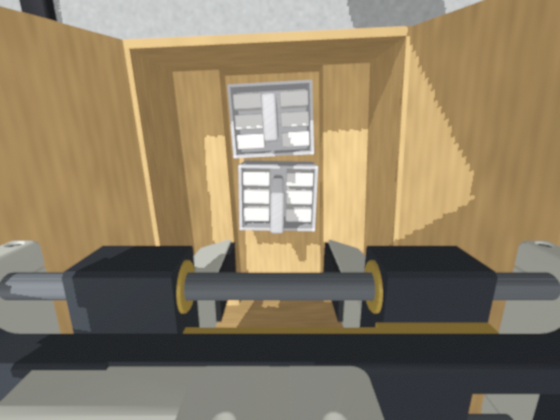

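send_rows(offset=[[0.075, 0, 0.2], [0.075, 0, 0.4], [0.075, 0, 0.6], [0.075, 0, 0.685], [0.075, 0, 0.685]], delta_rot=[[0, 0, 0], [0, 0, 0], [0, 0, 0], [0, 0, 0], [0, 0, 0]])

```text
time: 32.92
tool_pos: [515.6, 233.5, 78.1]
tcp_rot: [-3.141, 0.001, -3.14]
contact_force: [-0.7, 0.6, 0.1]
grip_width: 50.3
finger_force: 0.0
```

send_rows(offset=[[0, 0, 0], [0, 0, 0], [0, 0, 0], [0, 0, 0], [0, 0, 0], [0, 0, 0]], delta_rot=[[0, 0, 0], [0, 0, 0], [0, 0, 0], [0, 0, 0], [0, 0, 0], [0, 0, 0]], grip=0)

```text
time: 33.67
tool_pos: [514.8, 233.5, 77.1]
tcp_rot: [-3.141, -0.001, -3.14]
contact_force: [-0.2, -1.1, -2.8]
grip_width: 9.9
finger_force: 30.0
```

```bash
python3 - <<'E'
from h import *
o=get_obs();print(o["time"],o["tool_pos"],o["tcp_rot"],o["grip_width"],o["finger_force"])
p=o["tool_pos"]; Q=R.from_euler('xyz',[np.pi,0,o["tcp_rot"][2]])
H=290
plan([((p[0],p[1],H),Q),(M(-36,0,0)[:2].tolist()+[H],QB),(M(-36,0,p[2]+9-12),QB)],extra=2,step=40)
E
```

```text
33.675 [514.78769066 233.48772077  77.06719048] [-3.14110708e+00 -9.53753229e-04 -3.14023850e+00] 9.859001300387082 29.996916353702545
0 {"offset": [[0.0, -0.0, -0.333], [0.001, -0.0, -0.666], [0.001, -0.0, -0.999]] ,"delta_rot": [[-0.0, -0.0, 0.0], [-0.0, -0.0, 0.0], [-0.0, -0.0, 0.0]] }
0 {"offset": [[0.0, -0.0, -0.258], [0.001, -0.001, -0.517], [0.001, -0.001, -0.775], [0.001, -0.001, -0.775], [0.001, -0.001, -0.775]] ,"delta_rot": [[-0.0, -0.0, 0.0], [-0.0, -0.0, 0.0], [-0.0, -0.0, 0.0], [-0.0, -0.0, 0.0], [-0.0, -0.0, 0.0]] }
1 {"offset": [[0.042, -0.25, 0.0], [0.084, -0.5, 0.0], [0.126, -0.749, 0.001], [0.168, -0.999, 0.001]] ,"delta_rot": [[-0.0, -0.0, -0.001], [-0.0, -0.0, -0.002], [-0.0, -0.0, -0.003], [-0.0, -0.0, -0.004]] }
1 {"offset": [[0.048, -0.25, 0.0], [0.097, -0.5, 0.0], [0.146, -0.749, 0.0], [0.194, -0.999, 0.0]] ,"delta_rot": [[-0.0, -0.0, -0.001], [-0.0, -0.0, -0.002], [-0.0, -0.0, -0.002], [-0.0, -0.0, -0.003]] }
1 {"offset": [[0.053, -0.25, 0.0], [0.106, -0.5, 0.0], [0.16, -0.749, 0.001], [0.213, -0.999, 0.001]] ,"delta_rot": [[-0.0, -0.0, -0.001], [-0.0, -0.0, -0.002], [-0.0, -0.0, -0.003], [-0.0, -0.0, -0.004]] }
1 {"offset": [[0.075, -0.311, 0.0], [0.149, -0.623, 0.0], [0.224, -0.934, 0.0], [0.224, -0.934, 0.0], [0.224, -0.934, 0.0]] ,"delta_rot": [[-0.0, -0.0, -0.001], [-0.0, -0.0, -0.002], [-0.0, -0.0, -0.003], [-0.0, -0.0, -0.003], [-0.0, -0.0, -0.003]] }
2 {"offset": [[-0.0, 0.0, 0.333], [-0.001, 0.0, 0.666], [-0.001, 0.0, 0.999]] ,"delta_rot": [[-0.0, -0.0, -0.0], [-0.0, -0.0, -0.0], [-0.0, -0.0, -0.0]] }
2 {"offset": [[-0.0, 0.0, 0.234], [-0.001, 0.0, 0.467], [-0.001, 0.0, 0.701], [-0.001, 0.0, 0.701], [-0.001, 0.0, 0.701]] ,"delta_rot": [[-0.0, -0.0, -0.0], [-0.0, -0.0, -0.0], [-0.0, -0.0, -0.0], [-0.0, -0.0, -0.0], [-0.0, -0.0, -0.0]] }
```

send_rows(offset=[[0, 0, -0.2], [0, 0, -0.5], [0, 0, -0.8], [0, 0, -0.999]], delta_rot=[[0, 0, 0], [0, 0, 0], [0, 0, 0], [0, 0, 0]])

```text
time: 34.17
tool_pos: [515.3, 233.7, 198.8]
tcp_rot: [3.141, 0.001, -3.14]
contact_force: [0.1, 0.1, -1.8]
grip_width: 9.7
finger_force: 30.0
```

send_rows(offset=[[0, 0, -0.3], [0, 0, -0.6], [0, 0, -0.775]], delta_rot=[[0, 0, 0], [0, 0, 0], [0, 0, 0]])

```text
time: 34.55
tool_pos: [515.3, 233.8, 292.0]
tcp_rot: [3.141, 0.002, -3.14]
contact_force: [0.4, -0.3, -2.0]
grip_width: 9.8
finger_force: 30.0
```

send_rows(offset=[[0.042, -0.25, 0], [0.084, -0.5, 0], [0.126, -0.75, 0], [0.168, -0.999, 0]], delta_rot=[[0, 0, -0.001], [0, 0, -0.002], [0, 0, -0.003], [0, 0, -0.004]])

```text
time: 35.05
tool_pos: [494.6, 112.8, 290.0]
tcp_rot: [-3.141, -0.001, -3.115]
contact_force: [-0.3, 0.1, -2.3]
grip_width: 10.0
finger_force: 30.0
```

send_rows(offset=[[0.048, -0.25, 0], [0.097, -0.5, 0], [0.146, -0.75, 0], [0.194, -0.999, 0]], delta_rot=[[0, 0, -0.001], [0, 0, -0.002], [0, 0, -0.002], [0, 0, -0.003]])

```text
time: 35.55
tool_pos: [474.5, -7.6, 290.1]
tcp_rot: [-3.141, -0.001, -3.096]
contact_force: [0.2, 0.2, -1.7]
grip_width: 9.9
finger_force: 30.0
```

send_rows(offset=[[0.053, -0.25, 0], [0.106, -0.5, 0], [0.16, -0.75, 0], [0.213, -0.999, 0]], delta_rot=[[0, 0, -0.001], [0, 0, -0.002], [0, 0, -0.003], [0, 0, -0.004]])

```text
time: 36.05
tool_pos: [454.5, -128.5, 290.2]
tcp_rot: [3.141, -0.001, -3.071]
contact_force: [0.7, -0.8, -2.5]
grip_width: 9.6
finger_force: 30.0
```

send_rows(offset=[[0.06, -0.25, 0], [0.12, -0.5, 0], [0.18, -0.75, 0], [0.224, -0.934, 0], [0.224, -0.934, 0], [0.224, -0.934, 0]], delta_rot=[[0, 0, -0.001], [0, 0, -0.002], [0, 0, -0.003], [0, 0, -0.003], [0, 0, -0.003], [0, 0, -0.003]])

```text
time: 36.8
tool_pos: [436.0, -240.7, 290.2]
tcp_rot: [3.141, -0.0, -3.052]
contact_force: [0.5, 0.4, -2.1]
grip_width: 9.7
finger_force: 30.0
```

send_rows(offset=[[0, 0, 0.25], [0, 0, 0.5], [0, 0, 0.75], [0, 0, 0.999]], delta_rot=[[0, 0, 0], [0, 0, 0], [0, 0, 0], [0, 0, 0]])

```text
time: 37.3
tool_pos: [436.3, -240.3, 169.9]
tcp_rot: [-3.141, 0.0, -3.051]
contact_force: [-0.9, 0.3, -3.1]
grip_width: 9.9
finger_force: 30.0
```

send_rows(offset=[[0, 0, 0.2], [0, 0, 0.4], [0, 0, 0.58], [0, 0, 0.65], [0, 0, 0.65]], delta_rot=[[0, 0, 0], [0, 0, 0], [0, 0, 0], [0, 0, 0], [0, 0, 0]])

```text
time: 37.92
tool_pos: [436.1, -240.9, 92.6]
tcp_rot: [3.141, -0.001, -3.051]
contact_force: [-0.2, 0.5, -1.3]
grip_width: 9.7
finger_force: 30.0
```

```bash
python3 - <<'E'
from h import *
np.set_printoptions(precision=2,suppress=True)
o=get_obs();p=o["tool_pos"];print(o["time"],p,o["tcp_rot"],RB.inv().apply(p-M0))
plan([(M(-36,0,85.5-12),QB),(M(100,0,84.5-12),QB)],extra=2,step=22)
im,c=cap("top")
for r in finder.pinpoint("basket1","top"): print(r["uv"],round(r["confidence"],2),onz(c,r["uv"],5))
E
```

```text
37.925 [ 436.13 -240.89   92.59] [ 3.14 -0.   -3.05] [-35.46   0.6   80.59]
0 {"offset": [[0.004, -0.005, 0.059], [0.004, -0.005, 0.059], [0.004, -0.005, 0.059]] ,"delta_rot": [[0.0, -0.0, 0.0], [0.0, -0.0, 0.0], [0.0, -0.0, 0.0]] }
1 {"offset": [[-0.166, -0.0, 0.001], [-0.333, -0.0, 0.002], [-0.5, -0.0, 0.004], [-0.666, -0.0, 0.005], [-0.832, -0.0, 0.006], [-0.999, -0.0, 0.007]] ,"delta_rot": [[0.0, -0.0, 0.0], [0.0, -0.0, 0.0], [0.0, -0.0, 0.0], [0.0, -0.0, 0.0], [0.0, -0.0, 0.0], [0.0, -0.0, 0.0]] }
1 {"offset": [[-0.134, -0.0, 0.001], [-0.134, -0.0, 0.001], [-0.134, -0.0, 0.001]] ,"delta_rot": [[0.0, -0.0, 0.0], [0.0, -0.0, 0.0], [0.0, -0.0, 0.0]] }
[333.6, 202.8] 0.75 [ 630.62 -230.87    5.  ]
[145.7, 276.3] 0.74 [446.72 228.24   5.  ]
[341.8, 282.8] 0.72 [ 432.48 -246.69    5.  ]
[335.9, 242.2] 0.6 [ 531.21 -234.49    5.  ]
```

send_rows(offset=[[0, -0.004, 0.04], [0, -0.004, 0.06], [0, -0.004, 0.06]], delta_rot=[[0, 0, 0], [0, 0, 0], [0, 0, 0]])

```text
time: 38.4
tool_pos: [435.9, -241.9, 85.3]
tcp_rot: [-3.141, -0.0, -3.052]
contact_force: [-0.1, 0.4, -2.8]
grip_width: 9.6
finger_force: 30.0
```

send_rows(offset=[[-0.12, 0, 0], [-0.26, 0, 0], [-0.4, 0, 0], [-0.54, 0, 0], [-0.7, 0, 0], [-0.86, 0, 0], [-0.999, 0, 0], [-0.999, 0, 0]], delta_rot=[[0, 0, 0], [0, 0, 0], [0, 0, 0], [0, 0, 0], [0, 0, 0], [0, 0, 0], [0, 0, 0], [0, 0, 0]])

```text
time: 39.4
tool_pos: [556.9, -230.8, 85.2]
tcp_rot: [-3.141, 0.001, -3.051]
contact_force: [-0.5, -0.3, -2.9]
grip_width: 10.0
finger_force: 30.0
```

send_rows(offset=[[-0.07, 0, 0.005], [-0.14, 0, 0.01], [-0.14, 0, 0.012]], delta_rot=[[0, 0, 0], [0, 0, 0], [0, 0, 0]])

```text
time: 39.78
tool_pos: [572.6, -229.7, 83.9]
tcp_rot: [-3.141, 0.0, -3.052]
contact_force: [-0.2, -0.7, -1.9]
grip_width: 9.4
finger_force: 30.0
```

send_rows(offset=[[0, 0, 0], [0, 0, 0], [0, 0, 0]], delta_rot=[[0, 0, 0], [0, 0, 0], [0, 0, 0]], grip=0.55)

```text
time: 40.15
tool_pos: [572.2, -229.9, 84.2]
tcp_rot: [-3.141, 0.0, -3.052]
contact_force: [0.1, -0.4, 0.5]
grip_width: 35.2
finger_force: 0.0
```

send_rows(offset=[[0, 0, -0.3], [0, 0, -0.6], [0, 0, -0.999]], delta_rot=[[0, 0, 0], [0, 0, 0], [0, 0, 0]])

```text
time: 40.52
tool_pos: [571.6, -229.5, 204.3]
tcp_rot: [3.141, -0.002, -3.052]
contact_force: [0.2, -1.2, -0.9]
grip_width: 50.6
finger_force: 0.0
```

```bash
python3 - <<'E'
from h import *
np.set_printoptions(precision=1,suppress=True)
o=get_obs();print(o["time"],o["tool_pos"])
for n in ["top","side"]:
    im,c=cap(n)
    for z,r in enumerate(finder.pinpoint("basket1",n)): print(n,r["uv"],round(r["confidence"],2),onz(c,r["uv"],5),RB.inv().apply(onz(c,r["uv"],12)-M0))
Q=Rt(np.pi+.07)
plan([((447,227,270),Q),((447,227,155),Q)],extra=2,step=55)
E
```

```text
40.525 [ 571.6 -229.5  204.3]
top [144.1, 276.5] 0.8 [446.2 232.    5. ] [ 16.9 468.3   0. ]
top [336.5, 227.1] 0.44 [ 568.9 -236.8    5. ] [96.3 -6.1  0. ]
top [430.2, 253.0] 0.43 [ 505.5 -467.7    5. ] [  13.  -228.6    0. ]
top [56.1, 216.6] 0.32 [591.7 458.2   5. ] [180.8 678.9   0. ]
side [301.1, 275.0] 0.67 [ 577.2 -228.4    5. ] [103.7  -5.1  -0. ]
0 {"offset": [[0.06, 0.333, -0.047], [0.12, 0.666, -0.095], [0.18, 0.999, -0.142]] ,"delta_rot": [[-0.0, 0.0, 0.0], [-0.0, 0.0, 0.001], [-0.0, 0.0, 0.001]] }
0 {"offset": [[0.062, 0.333, -0.047], [0.125, 0.666, -0.095], [0.187, 0.999, -0.142]] ,"delta_rot": [[-0.0, 0.0, 0.0], [-0.0, 0.0, 0.001], [-0.0, 0.0, 0.001]] }
0 {"offset": [[0.064, 0.333, -0.047], [0.129, 0.666, -0.095], [0.193, 0.999, -0.142]] ,"delta_rot": [[-0.0, 0.0, 0.0], [-0.0, 0.0, 0.001], [-0.0, 0.0, 0.001]] }
0 {"offset": [[0.088, 0.44, -0.062], [0.176, 0.881, -0.124], [0.176, 0.881, -0.124], [0.176, 0.881, -0.124]] ,"delta_rot": [[-0.0, 0.0, 0.0], [-0.0, 0.0, 0.0], [-0.0, 0.0, 0.0], [-0.0, 0.0, 0.0]] }
1 {"offset": [[0.001, 0.0, 0.319], [0.001, 0.001, 0.639], [0.002, 0.001, 0.958], [0.002, 0.001, 0.958], [0.002, 0.001, 0.958]] ,"delta_rot": [[-0.0, 0.0, 0.0], [-0.0, 0.0, 0.0], [-0.0, 0.0, 0.0], [-0.0, 0.0, 0.0], [-0.0, 0.0, 0.0]] }
```

send_rows(offset=[[0.06, 0.333, -0.047], [0.12, 0.666, -0.095], [0.18, 0.999, -0.142]], delta_rot=[[0, 0, 0], [0, 0, 0.001], [0, 0, 0.001]])

```text
time: 41.1
tool_pos: [538.7, -110.9, 219.2]
tcp_rot: [3.141, -0.003, -3.059]
contact_force: [-0.2, -1.4, -0.2]
grip_width: 50.3
finger_force: 0.0
```

send_rows(offset=[[0.062, 0.333, -0.047], [0.125, 0.666, -0.095], [0.187, 0.999, -0.142]], delta_rot=[[0, 0, 0], [0, 0, 0.001], [0, 0, 0.001]])

```text
time: 41.48
tool_pos: [506.4, 6.7, 236.5]
tcp_rot: [3.141, -0.003, -3.065]
contact_force: [0.3, 0.3, -0.3]
grip_width: 50.3
finger_force: 0.0
```

send_rows(offset=[[0.064, 0.333, -0.047], [0.129, 0.666, -0.095], [0.193, 0.999, -0.142]], delta_rot=[[0, 0, 0], [0, 0, 0.001], [0, 0, 0.001]])

```text
time: 41.85
tool_pos: [474.2, 124.3, 253.5]
tcp_rot: [-3.141, -0.003, -3.071]
contact_force: [1.1, 0.7, -1.1]
grip_width: 50.4
finger_force: 0.0
```

send_rows(offset=[[0.088, 0.44, -0.062], [0.176, 0.881, -0.124], [0.176, 0.881, -0.124], [0.176, 0.881, -0.124], [0.176, 0.881, -0.124]], delta_rot=[[0, 0, 0], [0, 0, 0], [0, 0, 0], [0, 0, 0], [0, 0, 0]])

```text
time: 42.48
tool_pos: [447.0, 225.9, 268.9]
tcp_rot: [-3.141, -0.002, -3.073]
contact_force: [0.6, 0.2, 0.2]
grip_width: 50.4
finger_force: 0.0
```

send_rows(offset=[[0, 0, 0.319], [0, 0, 0.639], [0, 0, 0.958], [0, 0, 0.958], [0, 0, 0.958]], delta_rot=[[0, 0, 0], [0, 0, 0], [0, 0, 0], [0, 0, 0], [0, 0, 0]])

```text
time: 43.1
tool_pos: [447.9, 226.7, 155.9]
tcp_rot: [-3.142, 0.001, -3.072]
contact_force: [-0.3, -0.3, 0.7]
grip_width: 50.0
finger_force: 0.0
```

```bash
python3 - <<'E'
from h import *
np.set_printoptions(precision=3,suppress=True)
o=get_obs();print(o["time"],o["tool_pos"],o["tcp_rot"])
im,c=cap("wrist","w6")
for r in finder.pinpoint("basket1","wrist"): print("uv",r["uv"],round(r["confidence"],2),onz(c,r["uv"],5))
r=finder.silhouettes("basket1","wrist")
for q in r: print(q["box"],q["confidence"],cv2.minAreaRect(np.argwhere(q["region"])[:,::-1].astype(np.float32)))
E
```

```text
43.1 [447.902 226.712 155.929] [-3.142  0.001 -3.072]
uv [277.2, 192.7] 0.68 [442.65 225.09   5.  ]
[240.4, 163.0, 318.3, 240.1] 0.73 ((278.0, 202.5), (75.0, 78.0), 90.0)
```

View pics/w6.png

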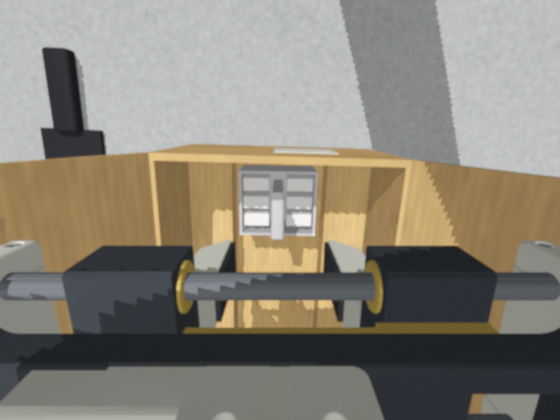

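send_rows(offset=[[0.03, -0.005, 0.2], [0.03, -0.005, 0.4], [0.03, -0.005, 0.6], [0.03, -0.005, 0.67], [0.03, -0.005, 0.67]], delta_rot=[[0, 0, 0], [0, 0, 0], [0, 0, 0], [0, 0, 0], [0, 0, 0]])

```text
time: 43.88
tool_pos: [443.6, 226.3, 74.7]
tcp_rot: [-3.141, 0.0, -3.071]
contact_force: [-0.7, -0.1, -0.2]
grip_width: 50.2
finger_force: 0.0
```

send_rows(offset=[[0, 0, 0], [0, 0, 0], [0, 0, 0], [0, 0, 0], [0, 0, 0], [0, 0, 0]], delta_rot=[[0, 0, 0], [0, 0, 0], [0, 0, 0], [0, 0, 0], [0, 0, 0], [0, 0, 0]], grip=0)

```text
time: 44.62
tool_pos: [443.0, 226.1, 74.1]
tcp_rot: [-3.141, -0.001, -3.071]
contact_force: [0.5, -1.1, -1.2]
grip_width: 9.9
finger_force: 30.0
```

```bash
python3 - <<'E'
from h import *
o=get_obs();print(o["time"],o["tool_pos"],o["tcp_rot"],o["grip_width"],o["finger_force"])
p=o["tool_pos"]; Q=R.from_euler('xyz',[np.pi,0,o["tcp_rot"][2]])
H=290
plan([((p[0],p[1],H),Q),(M(-36,0,0)[:2].tolist()+[H],QB),(M(-36,0,p[2]+9-12),QB)],extra=2,step=40)
E
```

```text
44.625 [443.04278332 226.11716872  74.05860159] [-3.14108091e+00 -8.44776472e-04 -3.07112057e+00] 9.896088629329235 29.98364746570587
0 {"offset": [[0.0, -0.0, -0.333], [0.001, -0.001, -0.666], [0.001, -0.001, -0.999]] ,"delta_rot": [[-0.0, -0.0, 0.0], [-0.0, -0.0, 0.0], [-0.0, -0.0, 0.0]] }
0 {"offset": [[0.0, 0.0, -0.267], [0.001, 0.0, -0.534], [0.001, 0.0, -0.801], [0.001, 0.0, -0.801], [0.001, 0.0, -0.801]] ,"delta_rot": [[-0.0, -0.0, 0.0], [-0.0, -0.0, 0.0], [-0.0, -0.0, 0.0], [-0.0, -0.0, 0.0], [-0.0, -0.0, 0.0]] }
1 {"offset": [[0.022, -0.25, 0.0], [0.043, -0.5, 0.0], [0.064, -0.749, 0.001], [0.086, -0.999, 0.001]] ,"delta_rot": [[-0.0, -0.0, -0.0], [-0.0, -0.0, -0.0], [-0.0, -0.0, -0.001], [-0.0, -0.0, -0.001]] }
1 {"offset": [[0.023, -0.25, 0.0], [0.046, -0.5, 0.0], [0.07, -0.749, 0.001], [0.093, -0.999, 0.001]] ,"delta_rot": [[-0.0, -0.0, -0.0], [-0.0, -0.0, -0.0], [-0.0, -0.0, -0.001], [-0.0, -0.0, -0.001]] }
1 {"offset": [[0.025, -0.25, 0.0], [0.05, -0.5, 0.0], [0.074, -0.749, 0.0], [0.099, -0.999, 0.0]] ,"delta_rot": [[-0.0, -0.0, -0.0], [-0.0, -0.0, -0.0], [-0.0, -0.0, -0.001], [-0.0, -0.0, -0.001]] }
1 {"offset": [[0.031, -0.294, 0.0], [0.062, -0.589, 0.001], [0.093, -0.883, 0.001], [0.093, -0.883, 0.001], [0.093, -0.883, 0.001]] ,"delta_rot": [[-0.0, -0.0, -0.0], [-0.0, -0.0, -0.0], [-0.0, -0.0, -0.0], [-0.0, -0.0, -0.0], [-0.0, -0.0, -0.0]] }
2 {"offset": [[-0.0, 0.0, 0.333], [-0.001, 0.001, 0.666], [-0.001, 0.001, 0.999]] ,"delta_rot": [[-0.0, -0.0, -0.0], [-0.0, -0.0, -0.0], [-0.0, -0.0, -0.0]] }
2 {"offset": [[-0.0, 0.0, 0.242], [-0.001, 0.0, 0.483], [-0.001, 0.0, 0.725], [-0.001, 0.0, 0.725], [-0.001, 0.0, 0.725]] ,"delta_rot": [[-0.0, -0.0, -0.0], [-0.0, -0.0, -0.0], [-0.0, -0.0, -0.0], [-0.0, -0.0, -0.0], [-0.0, -0.0, -0.0]] }
```

send_rows(offset=[[0, 0, -0.2], [0, 0, -0.5], [0, 0, -0.8], [0, 0, -0.999]], delta_rot=[[0, 0, 0], [0, 0, 0], [0, 0, 0], [0, 0, 0]])

```text
time: 45.12
tool_pos: [443.5, 226.4, 195.6]
tcp_rot: [3.142, 0.001, -3.071]
contact_force: [0.5, 0.1, -2.8]
grip_width: 9.7
finger_force: 30.0
```

send_rows(offset=[[0, 0, -0.3], [0, 0, -0.6], [0, 0, -0.8]], delta_rot=[[0, 0, 0], [0, 0, 0], [0, 0, 0]])

```text
time: 45.5
tool_pos: [443.4, 226.4, 291.6]
tcp_rot: [3.142, 0.001, -3.071]
contact_force: [0.6, -0.3, -2.5]
grip_width: 10.0
finger_force: 30.0
```

send_rows(offset=[[0.022, -0.25, 0], [0.043, -0.5, 0], [0.064, -0.75, 0], [0.086, -0.999, 0]], delta_rot=[[0, 0, 0], [0, 0, 0], [0, 0, -0.001], [0, 0, -0.001]])

```text
time: 46.0
tool_pos: [441.1, 105.1, 289.9]
tcp_rot: [-3.141, -0.001, -3.065]
contact_force: [0.8, 0.2, -2.0]
grip_width: 10.1
finger_force: 30.0
```

send_rows(offset=[[0.023, -0.25, 0], [0.046, -0.5, 0], [0.07, -0.75, 0], [0.093, -0.999, 0]], delta_rot=[[0, 0, 0], [0, 0, 0], [0, 0, -0.001], [0, 0, -0.001]])

```text
time: 46.5
tool_pos: [439.2, -15.3, 290.0]
tcp_rot: [-3.142, -0.001, -3.058]
contact_force: [1.3, -0.1, -2.4]
grip_width: 9.6
finger_force: 30.0
```

send_rows(offset=[[0.025, -0.25, 0], [0.05, -0.5, 0], [0.074, -0.75, 0], [0.099, -0.999, 0]], delta_rot=[[0, 0, 0], [0, 0, 0], [0, 0, -0.001], [0, 0, -0.001]])

```text
time: 47.0
tool_pos: [437.3, -135.7, 290.0]
tcp_rot: [3.141, -0.001, -3.052]
contact_force: [0.2, 0.4, -2.2]
grip_width: 9.8
finger_force: 30.0
```

send_rows(offset=[[0.026, -0.25, 0], [0.052, -0.5, 0], [0.08, -0.75, 0], [0.093, -0.883, 0], [0.093, -0.883, 0], [0.093, -0.883, 0]], delta_rot=[[0, 0, 0], [0, 0, 0], [0, 0, 0], [0, 0, 0], [0, 0, 0], [0, 0, 0]])

```text
time: 47.75
tool_pos: [436.0, -240.4, 290.3]
tcp_rot: [3.141, -0.0, -3.052]
contact_force: [0.0, 0.6, -2.0]
grip_width: 9.8
finger_force: 30.0
```

send_rows(offset=[[0, 0, 0.25], [0, 0, 0.5], [0, 0, 0.75], [0, 0, 0.999], [0, 0, 0.999]], delta_rot=[[0, 0, 0], [0, 0, 0], [0, 0, 0], [0, 0, 0], [0, 0, 0]])

```text
time: 48.38
tool_pos: [435.0, -239.6, 169.0]
tcp_rot: [3.139, -0.003, -3.051]
contact_force: [0.3, 0.7, -2.2]
grip_width: 9.7
finger_force: 30.0
```

```bash
python3 - <<'E'
from h import *
np.set_printoptions(precision=2,suppress=True)
o=get_obs();p=o["tool_pos"];print(o["time"],p,o["tcp_rot"],RB.inv().apply(p-M0))
plan([(M(-36,0,83-12),QB),(M(39,0,82-12),QB)],extra=2,step=22)
for n in ["top","side"]:
    im,c=cap(n)
    if n=="side": cv2.imwrite("pics/s3.png",cv2.resize(im[190:330,190:390,::-1],None,fx=3,fy=3))
    for r in finder.pinpoint("basket1",n): print(n,r["uv"],round(r["confidence"],2),RB.inv().apply(onz(c,r["uv"],12)-M0))
E
```

```text
48.375 [ 435.02 -239.59  168.99] [ 3.14 -0.   -3.05] [-36.45   2.   156.99]
0 {"offset": [[-0.002, -0.005, 0.179], [-0.003, -0.01, 0.358], [-0.005, -0.014, 0.538], [-0.006, -0.019, 0.717], [-0.006, -0.019, 0.717], [-0.006, -0.019, 0.717]] ,"delta_rot": [[0.0, -0.0, 0.0], [0.0, -0.0, 0.0], [0.0, -0.001, 0.0], [0.0, -0.001, 0.0], [0.0, -0.001, 0.0], [0.0, -0.001, 0.0]] }
1 {"offset": [[-0.156, -0.0, 0.002], [-0.312, -0.0, 0.005], [-0.469, -0.0, 0.008], [-0.625, -0.0, 0.01], [-0.625, -0.0, 0.01], [-0.625, -0.0, 0.01]] ,"delta_rot": [[0.0, 0.0, 0.0], [0.0, 0.0, 0.0], [0.0, 0.0, 0.0], [0.0, 0.0, 0.0], [0.0, 0.0, 0.0], [0.0, 0.0, 0.0]] }
top [335.7, 224.6] 0.92 [102.67  -4.8    0.  ]
top [329.5, 202.0] 0.77 [160.74   4.32   0.  ]
top [344.1, 283.0] 0.65 [-40.38  -9.15   0.  ]
side [297.5, 274.9] 0.88 [94.59 -1.39  0.  ]
side [248.2, 261.9] 0.77 [-19.16  90.49   0.  ]
side [317.8, 269.1] 0.72 [155.37  -1.14   0.  ]
```

View pics/s3.png

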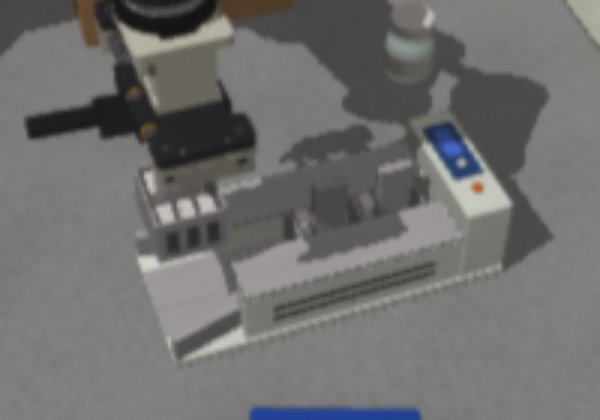

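send_rows(offset=[[-0.002, -0.003, 0.18], [-0.003, -0.006, 0.36], [-0.003, -0.008, 0.53], [-0.003, -0.01, 0.68], [-0.003, -0.01, 0.717], [-0.003, -0.01, 0.717]], delta_rot=[[0, 0, 0], [0, 0, 0], [0, 0, 0], [0, 0, 0], [0, 0, 0], [0, 0, 0]])

```text
time: 49.32
tool_pos: [436.9, -242.9, 85.2]
tcp_rot: [-3.14, 0.001, -3.052]
contact_force: [0.8, -0.0, -1.9]
grip_width: 10.0
finger_force: 30.0
```

send_rows(offset=[[-0.12, 0, 0], [-0.24, 0, 0], [-0.36, 0, 0], [-0.48, 0, 0], [-0.58, 0, 0], [-0.63, 0, 0.005], [-0.63, 0, 0.01], [-0.63, 0, 0.012]], delta_rot=[[0, 0, 0], [0, 0, 0], [0, 0, 0], [0, 0, 0], [0, 0, 0], [0, 0, 0], [0, 0, 0], [0, 0, 0]])

```text
time: 50.32
tool_pos: [511.5, -235.9, 82.9]
tcp_rot: [-3.141, -0.0, -3.052]
contact_force: [-0.2, -0.1, -2.8]
grip_width: 10.1
finger_force: 30.0
```

```bash
python3 - <<'E'
from h import *
np.set_printoptions(precision=2,suppress=True)
o=get_obs();p=o["tool_pos"];print(o["time"],p,RB.inv().apply(p-M0),o["contact_force"])
E
```

```text
50.325 [ 511.52 -235.9    82.87] [40.08 -1.21 70.87] [-0.15 -0.05 -2.76]
```

send_rows(offset=[[0, 0, 0.01], [0, 0, 0.016], [0, 0, 0.016]], delta_rot=[[0, 0, 0], [0, 0, 0], [0, 0, 0]])

```text
time: 50.7
tool_pos: [511.7, -235.9, 81.1]
tcp_rot: [-3.141, -0.0, -3.052]
contact_force: [-0.9, -0.9, -2.2]
grip_width: 9.6
finger_force: 30.0
```

send_rows(offset=[[0, 0, 0], [0, 0, 0], [0, 0, 0]], delta_rot=[[0, 0, 0], [0, 0, 0], [0, 0, 0]], grip=0.55)

```text
time: 51.08
tool_pos: [511.9, -235.9, 81.2]
tcp_rot: [-3.141, 0.0, -3.052]
contact_force: [0.4, -0.0, 0.9]
grip_width: 35.4
finger_force: 0.0
```

send_rows(offset=[[0, 0, -0.3], [0, 0, -0.6], [0, 0, -0.999], [0, 0, -0.999]], delta_rot=[[0, 0, 0], [0, 0, 0], [0, 0, 0], [0, 0, 0]])

```text
time: 51.58
tool_pos: [513.6, -236.9, 205.1]
tcp_rot: [-3.136, 0.007, -3.052]
contact_force: [0.3, 0.0, -0.6]
grip_width: 50.5
finger_force: 0.0
```

```bash
cat >> h.py <<'E'
def push(side,x,yout,h): return L(side*x,side*(88+yout),112+h),T(np.pi/2)
E
python3 - <<'E'
from h import *
np.set_printoptions(precision=2,suppress=True)
o=get_obs();print(o["time"],o["tool_pos"])
A=push(-1,-10,90,120)
plan([(A[0],T(np.pi/2)),push(-1,-10,90,30)],extra=2)
plan([push(-1,-10,-65,30),push(-1,-10,-65,6),push(-1,-10,-65,120)],base=push(-1,-10,90,30),extra=2,step=22)
for n in ["top","side"]:
    im,c=cap(n)
    for r in finder.pinpoint("basket1",n): print(n,r["uv"],round(r["confidence"],2),RB.inv().apply(onz(c,r["uv"],12)-M0))
E
```

```text
51.575 [ 513.59 -236.94  205.08]
0 {"offset": [[-0.031, 0.2, -0.02], [-0.062, 0.4, -0.039], [-0.094, 0.599, -0.059], [-0.125, 0.799, -0.078], [-0.156, 0.999, -0.098]] ,"delta_rot": [[0.0, 0.0, 0.021], [0.0, 0.0, 0.043], [0.0, 0.001, 0.064], [0.0, 0.001, 0.086], [0.0, 0.001, 0.107]] }
0 {"offset": [[0.114, 0.2, -0.022], [0.228, 0.4, -0.044], [0.341, 0.599, -0.066], [0.455, 0.799, -0.088], [0.569, 0.999, -0.11]] ,"delta_rot": [[-0.0, 0.0, 0.024], [-0.0, 0.0, 0.049], [-0.0, 0.0, 0.073], [-0.0, 0.0, 0.098], [-0.0, 0.0, 0.122]] }
0 {"offset": [[0.127, 0.038, -0.013], [0.254, 0.075, -0.026], [0.254, 0.075, -0.026], [0.254, 0.075, -0.026]] ,"delta_rot": [[0.0, 0.0, 0.014], [0.0, 0.001, 0.029], [0.0, 0.001, 0.029], [0.0, 0.001, 0.029]] }
1 {"offset": [[-0.002, -0.0, 0.375], [-0.003, -0.0, 0.75], [-0.003, -0.0, 0.75], [-0.003, -0.0, 0.75]] ,"delta_rot": [[0.0, -0.0, -0.0], [0.0, -0.0, -0.0], [0.0, -0.0, -0.0], [0.0, -0.0, -0.0]] }
0 {"offset": [[0.166, -0.0, -0.0], [0.333, -0.0, -0.0], [0.5, -0.0, -0.0], [0.666, -0.0, -0.0], [0.832, -0.0, -0.0], [0.999, -0.0, -0.0]] ,"delta_rot": [[0.0, 0.0, 
[... 319 characters left out ...]
0, 0.2], [-0.0, -0.0, 0.2], [-0.0, -0.0, 0.2]] ,"delta_rot": [[0.0, 0.0, 0.0], [0.0, 0.0, 0.0], [0.0, 0.0, 0.0], [0.0, 0.0, 0.0]] }
2 {"offset": [[-0.0, -0.0, -0.158], [-0.0, -0.0, -0.317], [-0.0, -0.0, -0.475], [-0.0, -0.0, -0.633], [-0.0, -0.0, -0.792], [-0.0, -0.0, -0.95], [-0.0, -0.0, -0.95], [-0.0, -0.0, -0.95]] ,"delta_rot": [[0.0, 0.0, 0.0], [0.0, 0.0, 0.0], [0.0, 0.0, 0.0], [0.0, 0.0, 0.0], [0.0, 0.0, 0.0], [0.0, 0.0, 0.0], [0.0, 0.0, 0.0], [0.0, 0.0, 0.0]] }
top [332.5, 199.7] 0.63 [165.95  -3.83   0.  ]
top [335.1, 226.6] 0.61 [97.83 -2.76  0.  ]
side [278.4, 279.6] 0.86 [39.81  0.86  0.  ]
side [298.3, 272.8] 0.73 [99.42  4.84  0.  ]
side [318.0, 269.2] 0.51 [155.75  -1.67   0.  ]
```

send_rows(offset=[[-0.031, 0.2, -0.02], [-0.062, 0.4, -0.039], [-0.094, 0.6, -0.059], [-0.125, 0.8, -0.078], [-0.156, 0.999, -0.098]], delta_rot=[[0, 0, 0.021], [0, 0, 0.043], [0, 0.001, 0.064], [0, 0.001, 0.086], [0, 0.001, 0.107]], grip=0)

```text
time: 52.4
tool_pos: [519.1, -113.7, 211.2]
tcp_rot: [-3.139, -0.009, 2.554]
contact_force: [0.2, 1.6, -0.8]
grip_width: 5.3
finger_force: 0.0
```

send_rows(offset=[[0.114, 0.2, -0.022], [0.228, 0.4, -0.044], [0.341, 0.6, -0.066], [0.455, 0.8, -0.088], [0.569, 0.999, -0.11]], delta_rot=[[0, 0, 0.024], [0, 0, 0.049], [0, 0, 0.073], [0, 0, 0.098], [0, 0, 0.122]])

```text
time: 53.02
tool_pos: [528.1, 23.8, 224.5]
tcp_rot: [-3.133, -0.003, 1.787]
contact_force: [0.4, 0.5, -0.6]
grip_width: 0.4
finger_force: 0.0
```

send_rows(offset=[[0.127, 0.038, -0.013], [0.254, 0.075, -0.026], [0.254, 0.075, -0.026], [0.254, 0.075, -0.026]], delta_rot=[[0, 0, 0.014], [0, 0.001, 0.029], [0, 0.001, 0.029], [0, 0.001, 0.029]])

```text
time: 53.52
tool_pos: [530.5, 54.1, 228.2]
tcp_rot: [-3.133, -0.007, 1.612]
contact_force: [0.3, -0.3, 0.2]
grip_width: 0.1
finger_force: 0.0
```

```bash
python3 - <<'E'
from h import *
np.set_printoptions(precision=2,suppress=True)
o=get_obs();p=o["tool_pos"];print(o["time"],p,o["tcp_rot"],RC.inv().apply(p-C0))
im,c=cap("top"); im2,c2=cap("side")
a=cv2.resize(im[150:330,50:250,::-1],(400,360)); b=cv2.resize(im2[100:280,160:360,::-1],(400,360))
cv2.imwrite("pics/c1.png",np.hstack([a,b]))
plan([push(-1,-10,90,30)],extra=2)
E
```

```text
53.525 [530.53  54.11 228.24] [-3.13 -0.01  1.61] [   8.09 -177.38  228.24]
0 {"offset": [[-0.004, 0.01, 0.361], [-0.009, 0.02, 0.722], [-0.009, 0.02, 0.722], [-0.009, 0.02, 0.722]] ,"delta_rot": [[-0.0, -0.0, -0.0], [-0.001, -0.001, -0.0], [-0.001, -0.001, -0.0], [-0.001, -0.001, -0.0]] }
```

View pics/c1.png

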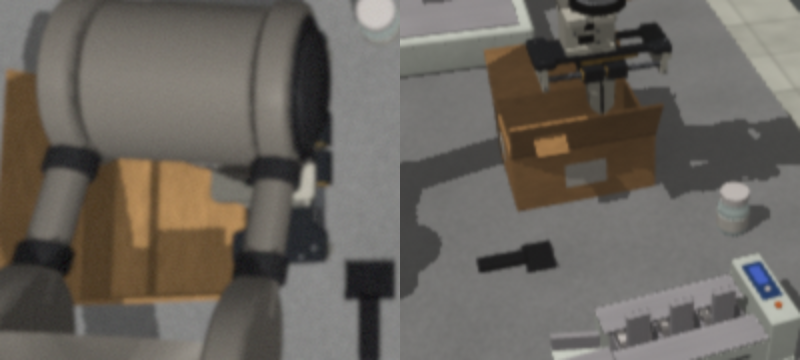

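```bash
python3 - <<'E'
from h import *
c=optics.get_calibration("side")
f=lambda p:(proj(c,p)-[160,100])*2+[400,0]
print(f((530.5,54.1,228)))
for th in [1.9,2.0,2.1,2.2]: print(th,[f(L(x,-88+86*np.cos(th),112+86*np.sin(th))) for x in (-120,120)])
E
```

```text
[599.61901619 109.68443787]
1.9 [array([507.03803249, 121.58088085]), array([659.74070839,  96.2068615 ])]
2.0 [array([508.19774128, 126.23225027]), array([661.29979204, 100.58769833])]
2.1 [array([509.37901404, 131.21803699]), array([662.78873383, 105.30295772])]
2.2 [array([510.5678774 , 136.48104167]), array([664.18935594, 110.29896641])]
```

send_rows(offset=[[0, 0.01, 0.25], [0, 0.02, 0.5], [0, 0.02, 0.722], [0, 0.02, 0.722]], delta_rot=[[0, 0, 0], [0, 0, 0], [0, 0, 0], [0, 0, 0]])

```text
time: 54.12
tool_pos: [531.3, 54.8, 140.7]
tcp_rot: [-3.13, -0.008, 1.61]
contact_force: [0.4, -0.4, 0.3]
grip_width: 0.2
finger_force: 0.0
```

send_rows(offset=[[0.14, 0, 0], [0.28, 0, 0], [0.42, 0, 0], [0.56, 0, 0], [0.7, 0, 0], [0.84, 0, 0], [0.999, 0, 0]], delta_rot=[[0, 0, 0], [0, 0, 0], [0, 0, 0], [0, 0, 0], [0, 0, 0], [0, 0, 0], [0, 0, 0]])

```text
time: 55.0
tool_pos: [527.9, 176.4, 143.3]
tcp_rot: [-3.135, -0.008, 1.61]
contact_force: [0.6, -1.5, -0.0]
grip_width: 0.7
finger_force: 0.4
```

send_rows(offset=[[0.15, 0, 0], [0.293, 0, 0], [0.293, 0, 0.05], [0.293, 0, 0.1], [0.293, 0, 0.15], [0.293, 0, 0.19], [0.293, 0, 0.19]], delta_rot=[[0, 0, 0], [0, 0, 0], [0, 0, 0], [0, 0, 0], [0, 0, 0], [0, 0, 0], [0, 0, 0]])

```text
time: 55.88
tool_pos: [526.2, 210.0, 120.3]
tcp_rot: [-3.134, -0.007, 1.609]
contact_force: [0.1, 0.8, 0.4]
grip_width: 0.2
finger_force: 0.0
```

```bash
python3 - <<'E'
from h import *
np.set_printoptions(precision=2,suppress=True)
o=get_obs();p=o["tool_pos"];print(o["time"],p,RC.inv().apply(p-C0),o["contact_force"])
plan([push(-1,-10,-65,110),push(1,-10,90,110),push(1,-10,90,30)],extra=2)
E
```

```text
55.875 [526.24 209.98 120.28] [ 10.35 -21.47 120.28] [0.07 0.78 0.36]
0 {"offset": [[-0.002, -0.003, -0.283], [-0.005, -0.006, -0.565], [-0.007, -0.009, -0.848], [-0.007, -0.009, -0.848], [-0.007, -0.009, -0.848]] ,"delta_rot": [[-0.0, -0.0, -0.0], [-0.001, -0.001, -0.001], [-0.001, -0.001, -0.001], [-0.001, -0.001, -0.001], [-0.001, -0.001, -0.001]] }
1 {"offset": [[0.333, -0.032, 0.0], [0.666, -0.065, 0.001], [0.999, -0.097, 0.001]] ,"delta_rot": [[-0.0, -0.0, 0.0], [-0.0, -0.0, 0.0], [-0.0, -0.0, 0.0]] }
1 {"offset": [[0.338, -0.032, 0.0], [0.677, -0.065, 0.001], [0.677, -0.065, 0.001], [0.677, -0.065, 0.001]] ,"delta_rot": [[-0.0, -0.0, 0.0], [-0.0, -0.0, 0.0], [-0.0, -0.0, 0.0], [-0.0, -0.0, 0.0]] }
2 {"offset": [[-0.0, 0.0, 0.334], [-0.001, 0.001, 0.667], [-0.001, 0.001, 0.667], [-0.001, 0.001, 0.667]] ,"delta_rot": [[-0.0, -0.0, 0.0], [-0.0, -0.0, 0.0], [-0.0, -0.0, 0.0], [-0.0, -0.0, 0.0]] }
```

send_rows(offset=[[0, 0, -0.283], [0, 0, -0.565], [0, 0, -0.848], [0, 0, -0.848]], delta_rot=[[0, 0, 0], [0, 0, 0], [0, 0, 0], [0, 0, 0]])

```text
time: 56.38
tool_pos: [528.7, 209.8, 225.6]
tcp_rot: [-3.141, -0.009, 1.61]
contact_force: [-1.1, -0.2, -0.8]
grip_width: 0.5
finger_force: 0.0
```

send_rows(offset=[[0.333, -0.032, 0], [0.666, -0.065, 0], [0.999, -0.097, 0]], delta_rot=[[0, 0, 0], [0, 0, 0], [0, 0, 0]])

```text
time: 56.75
tool_pos: [510.3, 329.7, 222.4]
tcp_rot: [-3.133, -0.007, 1.609]
contact_force: [0.6, 0.5, 0.2]
grip_width: 0.2
finger_force: 0.0
```

send_rows(offset=[[0.338, -0.032, 0], [0.69, -0.065, 0], [0.69, -0.065, 0], [0.69, -0.065, 0]], delta_rot=[[0, 0, 0], [0, 0, 0], [0, 0, 0], [0, 0, 0]])

```text
time: 57.25
tool_pos: [499.6, 410.7, 223.1]
tcp_rot: [-3.133, -0.006, 1.61]
contact_force: [-0.2, -0.3, -0.5]
grip_width: 1.1
finger_force: 0.0
```

send_rows(offset=[[0, 0, 0.25], [0, 0, 0.5], [0, 0, 0.667], [0, 0, 0.667]], delta_rot=[[0, 0, 0], [0, 0, 0], [0, 0, 0], [0, 0, 0]])

```text
time: 57.75
tool_pos: [498.9, 410.0, 142.5]
tcp_rot: [-3.131, -0.005, 1.608]
contact_force: [-0.5, 0.4, -0.2]
grip_width: 0.4
finger_force: 0.0
```

```bash
python3 - <<'E'
from h import *
np.set_printoptions(precision=2,suppress=True)
o=get_obs();p=o["tool_pos"];print(o["time"],p,RC.inv().apply(p-C0),o["contact_force"])
plan([push(1,-10,-65,30),push(1,-10,-65,7),push(1,-10,-65,110)],extra=2,step=18)
E
```

```text
57.75 [498.87 410.03 142.48] [ -8.6  179.55 142.48] [-0.54  0.35 -0.25]
0 {"offset": [[-0.143, -0.001, -0.0], [-0.285, -0.001, -0.001], [-0.428, -0.002, -0.001], [-0.571, -0.002, -0.001], [-0.714, -0.003, -0.001], [-0.856, -0.003, -0.002], [-0.999, -0.004, -0.002]] ,"delta_rot": [[-0.0, -0.0, -0.0], [-0.0, -0.0, -0.0], [-0.0, -0.0, -0.0], [-0.001, -0.001, -0.001], [-0.001, -0.001, -0.001], [-0.001, -0.001, -0.001], [-0.001, -0.001, -0.001]] }
0 {"offset": [[-0.102, -0.001, 0.0], [-0.204, -0.003, 0.001], [-0.306, -0.004, 0.001], [-0.306, -0.004, 0.001], [-0.306, -0.004, 0.001]] ,"delta_rot": [[-0.0, 0.0, 0.0], [-0.001, 0.0, 0.0], [-0.001, 0.0, 0.0], [-0.001, 0.0, 0.0], [-0.001, 0.0, 0.0]] }
1 {"offset": [[0.0, -0.0, 0.096], [0.001, -0.0, 0.192], [0.001, -0.0, 0.192], [0.001, -0.0, 0.192]] ,"delta_rot": [[0.0, 0.0, 0.0], [0.0, 0.0, 0.0], [0.0, 0.0, 0.0], [0.0, 0.0, 0.0]] }
2 {"offset": [[-0.0, 0.0, -0.143], [-0.0, 0.001, -0.286], [-0.0, 0.001, -0.43], [-0.001, 0.001, -0.573], [-0.001, 0.002, -0.716], [-0.001, 0.002, -0.859], [-0.001, 0.002, -0.859], [-0.001, 0.002, -0.859]] ,"delta_rot": [[0.0, 0.0, 0.0], [0.0, 0.0, 0.0], [0.0, 0.0, 0.0], [0.0, 0.0, 0.0], [0.0, 0.0, 0.0], [0.0, 0.0, 0.0], [0.0, 0.0, 0.0], [0.0, 0.0, 0.0]] }
```

send_rows(offset=[[-0.14, 0, 0], [-0.28, 0, 0], [-0.42, 0, 0], [-0.56, 0, 0], [-0.7, 0, 0], [-0.84, 0, 0], [-0.999, 0, 0]], delta_rot=[[0, 0, 0], [0, 0, 0], [0, 0, 0], [0, 0, 0], [0, 0, 0], [0, 0, 0], [0, 0, 0]])

```text
time: 58.62
tool_pos: [503.8, 291.1, 143.2]
tcp_rot: [-3.135, -0.007, 1.61]
contact_force: [0.4, 1.1, 0.2]
grip_width: 0.3
finger_force: 0.5
```

send_rows(offset=[[-0.15, 0, 0], [-0.3, 0, 0], [-0.3, 0, 0.05], [-0.3, 0, 0.1], [-0.3, 0, 0.15], [-0.3, 0, 0.19], [-0.3, 0, 0.19]], delta_rot=[[0, 0, 0], [0, 0, 0], [0, 0, 0], [0, 0, 0], [0, 0, 0], [0, 0, 0], [0, 0, 0]])

```text
time: 59.5
tool_pos: [504.8, 256.7, 119.6]
tcp_rot: [-3.134, -0.007, 1.61]
contact_force: [-0.4, -0.3, -0.1]
grip_width: 0.4
finger_force: 0.0
```

send_rows(offset=[[0, 0, -0.2], [0, 0, -0.5], [0, 0, -0.85], [0, 0, -0.999]], delta_rot=[[0, 0, 0], [0, 0, 0], [0, 0, 0], [0, 0, 0]])

```text
time: 60.0
tool_pos: [506.8, 256.1, 243.0]
tcp_rot: [-3.139, -0.009, 1.61]
contact_force: [-0.2, 0.3, 0.1]
grip_width: 0.5
finger_force: 0.0
```

send_rows(offset=[[0.3, 0, -0.1], [0.6, 0, -0.2], [0.95, 0, -0.3], [0.95, 0, -0.3], [0.95, 0, -0.3]], delta_rot=[[0, 0, 0], [0, 0, 0], [0, 0, 0], [0, 0, 0], [0, 0, 0]])

```text
time: 60.62
tool_pos: [501.6, 368.8, 276.5]
tcp_rot: [-3.134, -0.007, 1.61]
contact_force: [0.4, -0.6, 0.3]
grip_width: 0.7
finger_force: 0.0
```

```bash
python3 - <<'E'
from h import *
np.set_printoptions(precision=2,suppress=True)
o=get_obs();p=o["tool_pos"];print(o["time"],p,RC.inv().apply(p-C0),o["contact_force"])
im2,c2=cap("side"); 
for r in finder.pinpoint("basket1","side"): print(r["uv"],round(r["confidence"],2),RB.inv().apply(onz(c2,r["uv"],12)-M0))
for t in ["flap_left_lip","flap_right_lip"]: print(t,[(q["uv"],q["confidence"]) for q in finder.pinpoint(t,"side")])
for th in (0,.1): print([proj(c2,lipgrip(s,th,0,h=40)[0]-[0,0,-19]) for s in (1,-1)])
cv2.imwrite("pics/c2.png",cv2.resize(im2[100:330,160:400,::-1],(720,590),interpolation=cv2.INTER_NEAREST) if 0 else cv2.resize(im2[110:310,160:400,::-1],(720,600)))
E
```

```text
60.625 [501.58 368.85 276.5 ] [ -7.62 138.29 276.5 ] [ 0.35 -0.58  0.3 ]
[318.6, 269.2] 0.64 [157.32  -2.24   0.  ]
[279.3, 276.9] 0.62 [45.28  8.93  0.  ]
[302.8, 276.7] 0.61 [105.86 -12.24   0.  ]
flap_left_lip [([259.2, 137.9], 0.9)]
flap_right_lip [([231.2, 156.4], 0.88)]
[array([259.37, 138.56]), array([229.09, 155.26])]
[array([259.  , 136.67]), array([229.22, 154.64])]
```

View pics/c2.png

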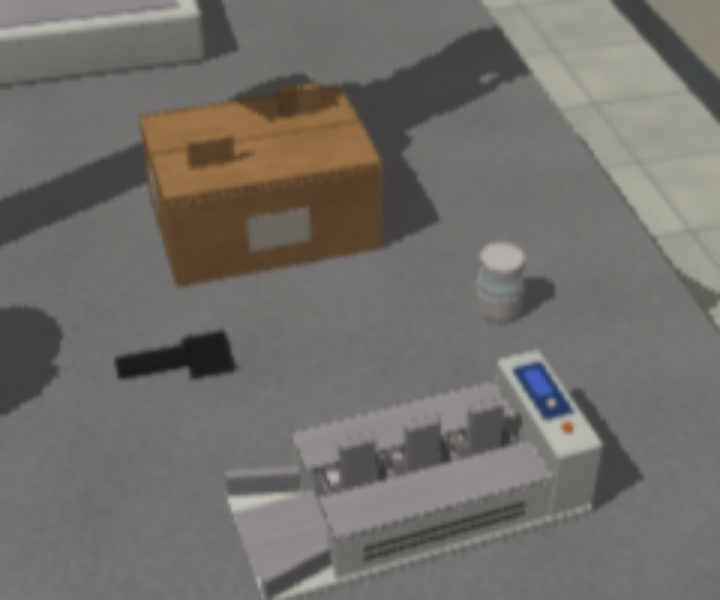

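```bash
python3 -c "
from h import *
print(ticket.close_job())"
```

```text
the job is handed in; nothing more can be done
None
```

I handed the job in at about 61 s of the 210 s allowed: the last side view shows all three baskets upright under the bay rails, both flaps folded flat, and the jar and scraper where they started; I never approached the storage box or re-checked it, and the hand-in returned no verdict.

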